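Clear the pump bench, close the coupling and engage the test drive

TASK

Get the pump test bench ready to run: lay every tool that lies on the bench fully home in its own cut-out in the tool tray, and set the cover plate in the coupling housing and press it down on its seal until it is flush and level. Only when all that is done, lift the lockout collar on the drive lever, swing the lever through the gate to its far stop with the collar held up, and let the collar drop back down behind the gate. Do not force the lever through the gate with the collar down, and leave the bowl, the tin and the box where they stand.

Things in the scene. Friction and masses are not known exactly. Their poses are not given: they have to be found in the camera images.
- tray: Fixed tray, 184 (x) x 276 (y) x 16 mm high: grey base plate (6 mm) under black foam (10 mm) with 4 cut-out pockets along x, side by side in y, each its tool's outline with 3 mm free all round. A finger trough 48 mm wide, as deep as the pockets, runs along y across the middle of all, so fingers holding a tool at its middle can lower it fully home. Origin: centre of the underside; z up.
- spanner: Open-ended steel spanner, 160 mm long, 12 mm thick, shank 16 mm wide, forked jaw 40 mm wide (x = +37 to +80 mm, tail at -80). Origin on the underside at mid length (the place to grip, 16 mm across); x along it to the jaw, z up. 220 g. May be absent.
- caliper: Steel vernier caliper, 160 mm long, 10 mm thick, beam 16 mm wide; two jaws stick out to one side as far as y = +42 mm, at x = +30 to +48 and +62 to +80 mm. Origin on the underside of the beam at mid length (grip there, 16 mm across); x along the beam to the jaw end, z up. 180 g. May be absent.
- scraper: Gasket scraper, 160 mm long: wooden handle 24 mm wide, 16 mm thick, x = -80 to +12 mm, a neck, and a flat steel blade 52 mm wide, 4 mm thick, x = +32 to +80 mm. Origin on the underside at mid length (grip the handle there or up to 10 mm behind, 24 mm across); x to the blade, z up. 150 g. May be absent.
- ring_spanner: Short dark steel ring spanner, 130 mm long, 12 mm thick, shank 18 mm wide, one ring 50 mm across centred at x = +40 mm (begins at +15). Origin on the underside at mid length (grip there or up to 10 mm behind, 18 mm across); x to the ring, z up. 200 g. May be absent.
- pocket_spanner (a point): Floor of the spanner's pocket (6 mm above the bench), in the middle of the trough, where the spanner's origin belongs; at y = 102 mm in the tray's frame. Here the jaw points to the tray's +x. Axes as the tray's.
- pocket_caliper (a point): Floor of the caliper's pocket (6 mm above the bench), in the middle of the trough, where the caliper's origin belongs; at y = 34 mm in the tray's frame. Here the jaw points to the tray's -x. Axes as the tray's.
- pocket_scraper (a point): Floor of the scraper's pocket (6 mm above the bench), in the middle of the trough, where the scraper's origin belongs; at y = -34 mm in the tray's frame. Here the blade points to the tray's +x. Axes as the tray's.
- pocket_ring_spanner (a point): Floor of the ring spanner's pocket (6 mm above the bench), in the middle of the trough, where the ring spanner's origin belongs; at y = -102 mm in the tray's frame. Here the ring points to the tray's -x. Axes as the tray's.
- gate_base: Fixed grey base of the drive lever, 170 (x) x 90 (y) x 30 mm. The lever's hinge axis runs along its y, 35 mm above its origin; it swings from -x to +x. At x = 0 two steel cheeks (the gate: 8 mm thick, 16 mm apart, 48 mm over both, tops 87 mm above the bench) flank its path: the 12 mm rod passes, the collar's 22 mm sleeve does not. Origin: centre of the underside.
- drive_lever (a joint): Lever angle, rad: 0 leans 0.45 rad to the base's -x (drive out), 0.45 upright in the gate, 0.9 leans 0.45 rad to +x (drive engaged, end stop). With the collar down the gate stops it at about 0.17 from this side. It stays where it is left (friction about 1.5 N at the collar).
- lock_collar (a joint): Lift of the lockout collar along the lever, m: 0 down, 0.020 fully up (stop). A spring of 2.4 N (down) to 4.8 N (up) pushes it down. It must be lifted 0.015 or more for its sleeve to pass over the gate; set free beyond the gate (lever above about 0.8) it drops back to 0.
- collar_grip (a point): Centre of the collar's ribbed ring (30 mm diameter, 24 mm high), on the lever's axis, 110 mm from the hinge axis when down; its z axis points up along the lever. Above it the rod ends in an 18 mm ball whose top is 51 mm above this point (collar down): grip with the TCP about 6 mm above this point, in line with the lever.
- housing: Fixed grey drive-coupling housing, 90 (x) x 110 (y) x 30 mm high, with an open rectangular recess in its top, 65 (x) x 85 (y) mm, on whose floor a black rubber seal frame stands. Origin: centre of the underside, z up; the recess is centred over it.
- seal_ring (a joint): How far the seal frame has been pressed down, m: 0 as found (its top 4 mm below the housing's top), 0.004 fully pressed (8 mm below). It gives way at about 7 N and stays where it has been pressed; the plate's weight alone does not press it.
- cover_plate: Loose steel cover plate, 60 (x) x 80 (y) x 8 mm, for the housing's recess, with an upright rib on top: 12 mm wide (x), 60 mm long (y), 20 mm high, to grip (12 mm across). Pressed fully down on the seal its plate is flush with the housing's top (underside 22 mm above the bench); either way round fits. Origin: centre of the underside, z up. 250 g.
- parts_bowl: Bystander: steel parts bowl, 100 mm wide, 45 mm high; origin at the centre of its underside.
- grease_tin: Bystander: small white grease tin, 60 mm diameter, about 75 mm high; origin at the centre of its underside.
- gasket_box: Bystander: cardboard box 70 x 110 x 35 mm; origin at the centre of its underside.
Things that resemble listed ones, but are neither listed nor needed, are in the scene too. Several things have the shape of the gate_base; the one meant has the colours described above. What is shaped like the ring_spanner but blue or red is not meant.

How it is judged:
By the outcome, as a careful person would: the job done as asked, in the order asked, and still so for the second after the job is handed in, with the robot touching nothing.
Of spanner, caliper, scraper, ring_spanner only 3 to 4 are there at a start; the rules pass over those that are not, and their reading is None.
At some moment in a run one of spanner, caliper, scraper, ring_spanner may be knocked a few centimetres aside while the robot is not near it.
Once in a run the grip may slacken for a moment while it holds something.
It also fails if it takes over 192 s, if anything falls off the work surface, if the arm or the gripper's body presses on something with over 40 N, if the wrist force passes 120 N, or if a joint passes its speed limit or range.

ROBOT

A 6-joint arm with a two-finger parallel gripper is mounted at the origin on the work surface. World frame = base frame: x ahead of the robot, y to its left, z up, the work surface at z = 0. Lengths are in mm, angles in rad, forces in N, time in s.
With the tool pointing down it reaches from about 325 to 775 mm from the base axis. Payload 5.5 kg.
Tool frame: the origin (TCP) lies between the finger pads, 19 mm behind the fingertips; this is the grasp point; z points along the fingers, y is the line along which they close (so a half turn about z gives the same grasp; the last joint's range is limited). The gripper opens to 85 mm and grips with 20 to 120 N. Pads are 22 mm wide; open, the fingers measure 114 mm over their backs; the gripper's body (76 mm by 85 mm) begins 54 mm behind the grasp point. The pads swing forward as they close: fully open they stand 13 mm farther back than shut.
Start: joints at [1.072, 0.091, 1.231, -0, 1.82, -0.057], TCP at [256.547, 542.402, 249.975] pointing down, gripper open.
Joint ranges: [-2.87, 2.87], [-0.86, 2.18], [0.17, 2.46], [-1.51, 4.65], [0.06, 2.69], [-2.65, 2.65]. Speed limits (rad/s): [2.57, 2.57, 3.01, 3.14, 3.14, 3.14].

INTERFACE

Orientations are given as a 3x3 rotation matrix whose columns are the frame's x, y, z axes.
In Python, from rig import telemetry, imaging, arm gives the robot as it stands.
- The arm moves only by the tool jog_arm, never from a script. Its argument "steps" is a list of rows, each a list of 7 numbers: the closure, from 0 (fully open) to 1 (shut), then the shift along the tool's x, y, z in m, then the turn, a rotation vector about the tool's x, y, z in rad. A call has 1 to 12 rows; each row shifts and turns the commanded pose from where the row before left it, along the tool's axes as they then stand; what a row does not reach is not made up. A row lasts 1/8 s, in which the tool goes at most 62.5 mm and 10.7 degrees, less where a joint would pass 70% of its speed; a pose out of reach is approached as far as the arm can. A call with a gripper value outside its range is refused whole. The fingers move at their own pace and stop on an object; the grip force is fixed at half the most. Time passes only in rows, so rows that do not move let the fingers close. It gives the time, the measured TCP pose, the force, the opening and the grip force at its end, in the units of the state.
- telemetry.read_state(): the state, without advancing time (a new reading comes with each control period).
- imaging.read_camera(name): name is "scene" or "side" or "wrist"; returns a dict with "image" (420x560x3 uint8, blue, green, red), "camera_matrix" (3x3 intrinsics, pixels), "distortion" ([k1, k2, p1, p2, k3] as OpenCV has them; the pictures are not rectified), "R" (3x3) and "t" (3): a world point X has camera coordinates R X + t. Camera axes: x right, y down, z forward; pixel columns grow to the right and rows downward; lengths in mm; the calibration is good to about 2 mm. A picture is of the moment at which its call begins. There is no depth.
- arm.close_job(): hands the job in; it is judged then, once.
The state is a dict: "t": time; "qpos": joint angles; "qd": joint speeds; "joint_torque": joint torques, N m; "tcp_pos": TCP position; "ee_rot": TCP orientation; "contact_force": force on the tool from outside, world axes, zero at the start; "moment": the same for the moment, N m; "opening": opening from 0.0 (shut) to 1.0 (fully open); "grip_force": force on a finger pad.
Only numpy, scipy, OpenCV 4.12 (cv2) and the standard library are available. Lean on these libraries where they do the work, as an engineer would, in place of code of your own. Each camera call takes 0.05 s, during which the arm holds its last target. There are 200 camera calls.

## Working session

There is one attempt and no reset: what is moved stays moved. The work goes in short steps, Python scripts to look and compute and a tool call to move; the robot and the scene stay as the last step left them, time stands still between calls to the robot, and variables do not carry over. Pictures are saved under pics/ and viewed, at most 14 in all, crops included, and the job is handed in when it is done.

Besides the shell and the picture viewer there is one more tool, called after "Request:" as a command line: name --pt "numbers of a row" for each row, then --argument value for the rest. jog_arm: Moves the arm, as the interface text tells. Its arguments: {"type":"object","properties":{"steps":{"type":"array","items":{"type":"array","items":{"type":"number"}}}},"required":["steps"]}

```bash
ls; mkdir -p pics
cat > h.py <<'E'
import numpy as np, cv2
from rig import telemetry, imaging, arm
def snap(n,f):
    c=imaging.read_camera(n); cv2.imwrite('pics/'+f+'.png',c['image']); np.savez('pics/'+f+'.npz',**{k:np.array(v) for k,v in c.items()}); return c
def load(f): return dict(np.load('pics/'+f+'.npz'))
def px2w(c,uv,z):
    """pixels -> world points on plane z"""
    u=cv2.undistortPoints(np.array(uv,float).reshape(-1,1,2),np.array(c['camera_matrix'],float),np.array(c['distortion'],float)).reshape(-1,2)
    R=np.array(c['R']);t=np.array(c['t']).ravel()
    d=np.c_[u,np.ones(len(u))]@R; o=-R.T@t
    z=np.broadcast_to(z,len(u))
    return o+d*((z-o[2])/d[:,2])[:,None]
def w2px(c,X):
    R=np.array(c['R'],float);t=np.array(c['t'],float).ravel()
    return cv2.projectPoints(np.array(X,float).reshape(-1,1,3),cv2.Rodrigues(R)[0],t,np.array(c['camera_matrix'],float),np.array(c['distortion'],float))[0].reshape(-1,2)
E
python3 - <<'E'
from h import *
for n in('scene','side','wrist'):
    c=snap(n,n+'0'); print(n,(-np.array(c['R']).T@np.array(c['t']).ravel()).round(),np.array(c['R'])[2].round(2))
a=cv2.imread('pics/scene0.png');
s=telemetry.read_state();print(s['tcp_pos'],s['ee_rot'],s['opening'],s['contact_force'])
E
```

```text
pics
scene [1705.  414. 1118.] [-0.72 -0.31 -0.62]
side [  187. -1404.  1353.] [ 0.18  0.71 -0.68]
wrist [184. 577. 374.] [ 0.28 -0.13 -0.95]
[256.4810672  542.22428522 249.11124201] [[-9.03959782e-01  4.27616941e-01 -6.81287644e-04]
 [ 4.27617481e-01  9.03958802e-01 -1.33172228e-03]
 [ 4.63889556e-05 -1.49515389e-03 -9.99998881e-01]] 0.9989454357433456 [-0.44308868 -0.32253035 -0.77397936]
```

View pics/scene0.png

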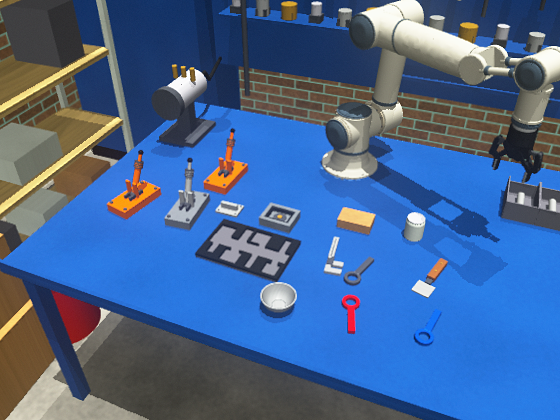

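View pics/side0.png

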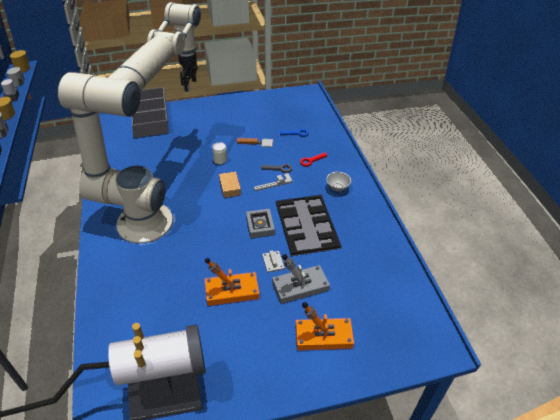

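The scene view shows:
- Caliper at (333,255), dark ring spanner at (358,270) with red (350,312) and blue (428,327) lookalikes, and scraper at (432,277).
- Plate at (229,209), housing at (280,216) and tray at (248,249).
- Grey gate at (187,209), with orange lookalikes at (134,195) and (226,170).

There is no plain spanner, so I choose the dark ring spanner and the grey gate. Next is a rough localisation and an enlarged crop.

Run:
```python
from h import *
c=load('scene0'); s=load('side0')
P=dict(cal=(333,255,270,184),ring=(358,270,276,168),scr=(432,277,255,142),plate=(229,209,273,260),hous=(280,216,260,223),tray=(248,249,308,224),gate=(187,209,301,283))
for k,v in P.items(): print(k,px2w(c,[v[:2]],8)[0].round(),px2w(s,[v[2:]],8)[0].round())
a=c['image'][180:340,150:460]; b=s['image'][120:310,200:360]
cv2.imwrite('pics/z1.png',cv2.resize(a,None,fx=2.58,fy=2.58,interpolation=2))
```

```text
cal [530. 103.   8.] [515. 100.   8.]
ring [565. 192.   8.] [562. 195.   8.]
scr [513. 400.   8.] [512. 395.   8.]
plate [ 442. -296.    8.] [ 438. -295.    8.]
hous [ 413. -120.    8.] [ 431. -108.    8.]
tray [ 603. -150.    8.] [ 605. -153.    8.]
gate [ 496. -429.    8.] [ 507. -414.    8.]
```

View pics/z1.png

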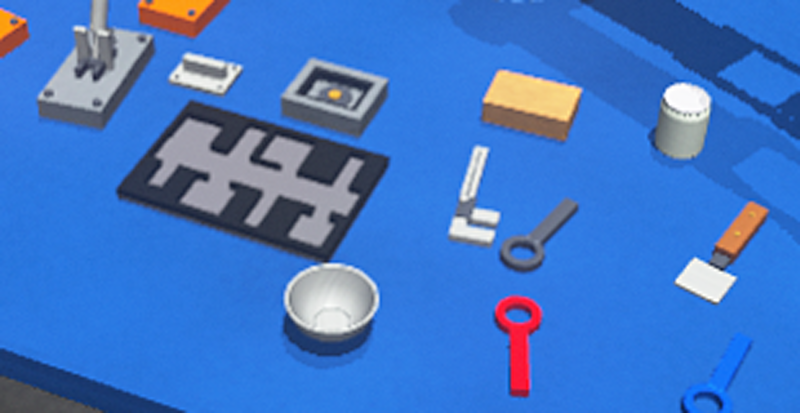

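```bash
cat >> h.py <<'E'
from scipy.spatial.transform import Rotation as Ro
def Rt(phi):  # tool pointing down, y axis at world angle phi
    y=np.array([np.cos(phi),np.sin(phi),0]);z=np.array([0,0,-1.]);return np.c_[np.cross(y,z),y,z]
def plan(p,phi=None,q1=None,R=None):
    s=telemetry.read_state(); Rc=np.array(s['ee_rot']);pc=np.array(s['tcp_pos'])
    T=R if R is not None else (Rt(phi) if phi is not None else Rc)
    rv=Ro.from_matrix(Rc.T@T).as_rotvec(); d=T.T@(np.array(p)-pc)/1000
    print('t',round(s['t'],1),'turn first (cur axes)',rv.round(3),'then shift',d.round(4),'len',np.linalg.norm(d).round(3))
    a=np.arctan2(p[1],p[0]); 
    if phi is not None: print(' q6 end',round(a-phi,2))
E
python3 - <<'E'
from h import *
c=load('scene0')
def q(x,y,z): return px2w(c,[(150+x/2.58,180+y/2.58)],z)[0].round()
for k,v in dict(scr_handle=(758,212,10),scr_blade=(705,280,3),ring=(522,250,8),ringtail=(573,206,8),caltail=(482,150,8),caljaw=(458,240,8),tTL=(190,103,16),tTR=(388,155,16),tBR=(328,258,16),tBL=(118,195,16)).items(): print(k,q(*v))
w=load('wrist0'); print(w['camera_matrix'].round(),w['R'].round(2))
print(telemetry.read_state()['qpos'])
E
python3 - <<'E'
import sys; sys.path.insert(0,'.')
from h import *
plan([480,400,250],0.7)
E
```

```text
scr_handle [438. 422.  10.]
scr_blade [563. 385.   3.]
ring [599. 184.   8.]
ringtail [507. 219.   8.]
caltail [450.  90.   8.]
caljaw [611. 112.   8.]
tTL [ 511. -281.   16.]
tTR [511. -11.  16.]
tBR [700. -11.  16.]
tBL [ 698. -281.   16.]
[[296.   0. 281.]
 [  0. 296. 214.]
 [  0.   0.   1.]] [[ 0.43  0.9  -0.  ]
 [ 0.86 -0.4   0.31]
 [ 0.28 -0.13 -0.95]]
[ 1.07227455e+00  9.17085638e-02  1.23158410e+00 -3.95858996e-05
  1.81979537e+00 -5.66760581e-02]
t 0.1 turn first (cur axes) [-0.001  0.     0.429] then shift [-0.2528  0.0793 -0.0009] len 0.265
 q6 end -0.01
```

Run:
```python
from h import *
plan([505,400,200],1.28)
```

```text
t 0.1 turn first (cur axes) [-0.001 -0.    -0.151] then shift [-0.2789 -0.065   0.0491] len 0.291
 q6 end -0.61
```

Request:
jog_arm --pt "0 0 0 0 0 0 -0.15" --pt "0 -0.04 -0.0093 0.007 0 0 0" --pt "0 -0.04 -0.0093 0.007 0 0 0" --pt "0 -0.04 -0.0093 0.007 0 0 0" --pt "0 -0.04 -0.0093 0.007 0 0 0" --pt "0 -0.04 -0.0093 0.007 0 0 0" --pt "0 -0.04 -0.0093 0.007 0 0 0" --pt "0 -0.04 -0.0093 0.007 0 0 0" --pt "0 0 0 0 0 0 0" --pt "0 0 0 0 0 0 0"

```text
t: 1.4
tcp_pos: [505.6, 399.7, 200.7]
ee_rot: [[-0.958, 0.288, -0.001], [0.288, 0.958, -0.0], [0.001, -0.0, -1.0]]
contact_force: [0.1, 0.7, -0.4]
opening: 0.996
grip_force: 0.0
```

Run:
```python
from h import *
s=telemetry.read_state();print(s['tcp_pos'].round(1) if hasattr(s['tcp_pos'],'round') else s['tcp_pos'])
snap('wrist','w1')
```

```text
[505.6 399.7 200.7]
```

View pics/w1.png

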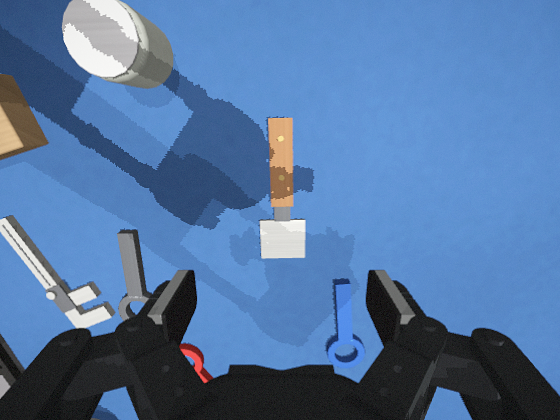

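The wrist view shows the scraper from handle tail (280,117) to blade end (283,258). The tin is at (110,45), the dark ring spanner at (130,265) and the caliper at (50,280).

Run:
```python
from h import *
c=load('w1')
A=px2w(c,[(280.5,117),(282,207)],16);B=px2w(c,[(283.5,258),(282.5,220)],4)
print(A.round(1),B.round(1),np.linalg.norm(A[0,:2]-B[0,:2]))
m=(A[0]+B[0])/2; m[2]=0; d=B[0]-A[0]; a=np.arctan2(d[1],d[0]); print(m,a)
print('tin',px2w(c,[(150,75)],0))
g=m-np.array([np.cos(a),np.sin(a),0])*5
g[2]=19.5+2; plan(g,a+np.pi/2)
```

```text
[[429.5 422.1  16. ]
 [519.5 396.9  16. ]] [[585.1 379.2   4. ]
 [538.2 391.9   4. ]] 161.39573326311194
[507.27058706 400.69387512   0.        ] -0.2691020359357013
tin [[353.93250531 308.4085783    0.        ]]
t 1.4 turn first (cur axes) [ 0.    -0.    -0.022] then shift [0.0033 0.0011 0.1796] len 0.18
 q6 end -0.63
```

Request:
jog_arm --pt "0.3 0.003 0.001 0.02 0 0 -0.022" --pt "0.3 0 0 0.04 0 0 0" --pt "0.3 0 0 0.04 0 0 0" --pt "0.3 0 0 0.04 0 0 0" --pt "0.3 0 0 0.03 0 0 0" --pt "0.3 0 0 0.011 0 0 0" --pt "0.3 0 0 0 0 0 0" --pt "1 0 0 0 0 0 0" --pt "1 0 0 0 0 0 0" --pt "1 0 0 0 0 0 0" --pt "1 0 0 0 0 0 0" --pt "1 0 0 0 0 0 0"

```text
t: 2.95
tcp_pos: [504.3, 402.0, 22.1]
ee_rot: [[-0.964, 0.267, 0.003], [0.267, 0.964, 0.002], [-0.002, 0.003, -1.0]]
contact_force: [-0.2, -1.1, 6.3]
opening: 0.26
grip_force: 62.3
```

Request:
jog_arm --pt "1 0 0 -0.01 0 0 0" --pt "1 0 0 -0.04 0 0 0" --pt "1 0 0 -0.05 0 0 -0.14" --pt "1 0 0 -0.03 0 0 -0.136" --pt "1 -0.008 -0.049 0 0 0 0" --pt "1 -0.008 -0.049 0 0 0 0" --pt "1 -0.008 -0.049 0 0 0 0" --pt "1 -0.008 -0.049 0 0 0 0" --pt "1 -0.008 -0.049 0 0 0 0" --pt "1 -0.008 -0.049 0 0 0 0" --pt "1 -0.008 -0.049 0 0 0 0" --pt "1 -0.008 -0.049 0 0 0 0"

```text
t: 4.45
tcp_pos: [569.6, 8.1, 150.0]
ee_rot: [[-1.0, -0.006, -0.0], [-0.006, 1.0, 0.0], [0.0, 0.0, -1.0]]
contact_force: [1.1, 0.1, -2.7]
opening: 0.26
grip_force: 61.4
```

Request:
jog_arm --pt "1 -0.008 -0.049 0 0 0 0" --pt "1 -0.008 -0.049 0 0 0 0" --pt "1 -0.008 -0.049 0 0 0 0" --pt "1 -0.008 -0.043 0 0 0 0" --pt "1 0 0 0 0 0 0" --pt "1 0 0 0 0 0 0"

```text
t: 5.2
tcp_pos: [602.7, -179.8, 149.7]
ee_rot: [[-1.0, -0.006, -0.001], [-0.006, 1.0, 0.001], [0.001, 0.001, -1.0]]
contact_force: [-0.1, 1.1, -1.5]
opening: 0.26
grip_force: 61.3
```

Run:
```python
from h import *
snap('wrist','w2')
```

```text
(no output)
```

View pics/w2.png

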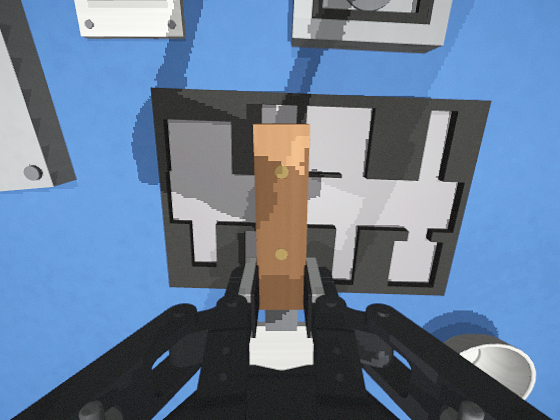

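Run:
```python
from h import *
c=load('w2')
T=px2w(c,[(152,88),(491,100),(445,295),(168,287)],16)[:,:2];print(T.round(1),T.mean(0))
print([np.linalg.norm(T[i]-T[(i+1)%4]).round(1) for i in range(4)])
e=T[1]-T[0];f=T[2]-T[3];print('yaw',np.arctan2(e[1],e[0])-np.pi/2,np.arctan2(f[1],f[0])-np.pi/2)
for z in(140,144): 
  H=px2w(c,[(252,124),(309,124),(306,308),(258,308)],z)[:,:2];print(H.round(1)); 
  B=px2w(c,[(249,333),(314,333),(313,370),(250,367)],z-12)[:,:2];print(B.round(1))
# handles: refine tray edges w/ scene + side
for n,P in(('scene0',[(150+190/2.58,180+103/2.58),(150+388/2.58,180+155/2.58),(150+328/2.58,180+258/2.58),(150+118/2.58,180+195/2.58)]),):
  U=px2w(load(n),P,16)[:,:2];print(U.mean(0).round(1))
```

```text
[[ 501.8 -284. ]
 [ 509.1   -9.1]
 [ 693.2  -13.2]
 [ 685.6 -291.9]] [ 597.43481142 -149.54926477]
[np.float64(275.0), np.float64(184.1), np.float64(278.8), np.float64(184.0)]
yaw -0.026581406622378845 -0.027029736889591982
[[ 525.8 -192.8]
 [ 525.6 -168.1]
 [ 619.7 -166.2]
 [ 619.9 -191.9]]
[[ 646.3 -198.6]
 [ 646.1 -159.6]
 [ 674.3 -159. ]
 [ 672.1 -198.7]]
[[ 525.7 -192.5]
 [ 525.5 -168.4]
 [ 616.8 -166.7]
 [ 617.  -191.5]]
[[ 642.9 -198.1]
 [ 642.7 -160.1]
 [ 670.1 -159.6]
 [ 668.  -198.2]]
[ 604.9 -145.8]
```

Run:
```python
from h import *
c=load('w2')
T0=np.array([597.4,-149.5]);yw=-0.027
def W(x,y,z): 
    p=Ro.from_euler('z',yw).apply([x,y,0])[:2]+T0; return [*p,z]
img=c['image'].copy()
def box(x0,x1,y0,y1,z,col):
    p=w2px(c,[W(x0,y0,z),W(x1,y0,z),W(x1,y1,z),W(x0,y1,z)]); cv2.polylines(img,[(p*8).round().astype(np.int32)],True,col,1,cv2.LINE_AA,3)
box(-92,92,-138,138,16,(0,255,0))
for z,col in((6,(0,0,255)),(16,(0,255,255))):
    box(-83,-24,91,113,z,col); box(34,83,79,125,z,col)
    box(-83,24,-49,-19,z,col) ; box(29,83,-63,-5,z,col)
    box(-24,24,-138+10,138-10,z,col)
    box(24,68,-114,-90,z,col)
cv2.imwrite('pics/o2.png',cv2.resize(img[70:320,130:510],None,fx=2.1,fy=2.1,interpolation=2))
```

```text
(no output)
```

View pics/o2.png

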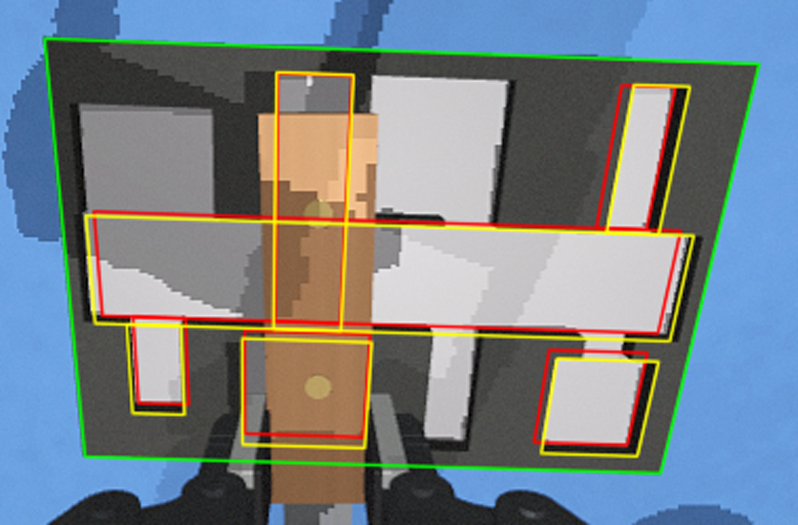

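The overlay matches the pocket outlines to within about 2 mm, so the tray pose is good. Its centre is (597.4,-149.5) and its yaw is -0.027.

Request:
jog_arm --pt "1 0.009 -0.0036 0 0 0 0.035" --pt "1 0 0 0.04 0 0 0" --pt "1 0 0 0.04 0 0 0" --pt "1 0 0 0.022 0 0 0" --pt "1 0 0 0 0 0 0" --pt "1 0 0 0 0 0 0"

```text
t: 6.0
tcp_pos: [594.6, -183.6, 49.7]
ee_rot: [[-1.0, 0.029, 0.002], [0.029, 1.0, -0.001], [-0.002, -0.001, -1.0]]
contact_force: [1.1, -0.5, -1.9]
opening: 0.263
grip_force: 61.3
```

Run:
```python
from h import *
c=snap('wrist','w3')
cv2.imwrite('pics/w3b.png',c['image'])
s=telemetry.read_state();print(s['tcp_pos'],s['ee_rot'][0])
```

```text
[ 594.89271922 -183.80766851   50.21593474] [-0.99958253  0.02873915  0.00297086]
```

View pics/w3b.png

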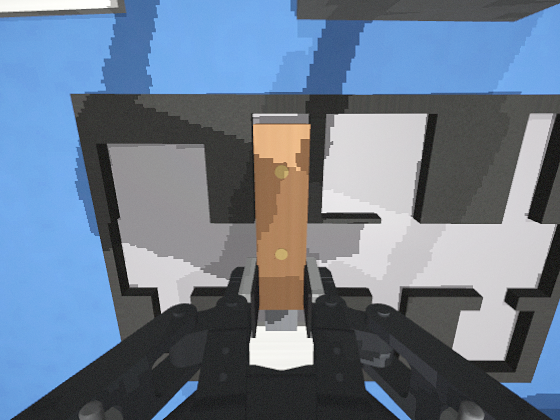

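Run:
```python
from h import *
c=load('w3')
print(px2w(c,[(251,113),(311,113)],16).round(1)); print(px2w(c,[(252.5,124),(309.5,124)],44).round(1))
print('caliper pocket side',px2w(c,[(323,114),(436,114)],16).round(1),'trough near edge',px2w(c,[(150,287),(130,287)],16).round(1))
print('tray near edge',px2w(c,[(72,94),(560,94)],16))
```

```text
[[ 512.5 -196.5   16. ]
 [ 513.3 -166.1   16. ]]
[[ 517.1 -193.4   44. ]
 [ 517.8 -169.4   44. ]]
caliper pocket side [[ 514.  -160.1   16. ]
 [ 515.6 -103.    16. ]] trough near edge [[ 611.8 -264.5   16. ]
 [ 611.4 -276.7   16. ]]
tray near edge [[ 501.30018398 -284.50305153   16.        ]
 [ 508.14385104  -43.34055837   16.        ]]
```

Request:
jog_arm --pt "1 0.0015 0 0 0 0 0" --pt "1 0 0 0.008 0 0 0" --pt "1 0 0 0.007 0 0 0" --pt "1 0 0 0.004 0 0 0" --pt "1 0 0 0 0 0 0"

```text
t: 6.68
tcp_pos: [592.4, -183.6, 28.6]
ee_rot: [[-1.0, 0.029, -0.001], [0.029, 1.0, 0.0], [0.001, 0.0, -1.0]]
contact_force: [0.1, 0.5, -1.2]
opening: 0.259
grip_force: 61.4
```

Request:
jog_arm --pt "1 0 0 0.002 0 0 0" --pt "1 0 0 0.001 0 0 0" --pt "1 0 0 0 0 0 0"

```text
t: 7.05
tcp_pos: [592.7, -183.7, 28.1]
ee_rot: [[-1.0, 0.029, 0.001], [0.029, 1.0, -0.0], [-0.001, -0.0, -1.0]]
contact_force: [-6.7, 1.1, 8.3]
opening: 0.261
grip_force: 62.7
```

Request:
jog_arm --pt "0.4 0 0 0 0 0 0" --pt "0.4 0 0 0 0 0 0" --pt "0.4 0 0 -0.03 0 0 0" --pt "0.4 0 0 -0.05 0 0 0" --pt "0.4 0 0 -0.05 0 0 0" --pt "0.4 0 0 -0.05 0 0 0" --pt "0.4 0 0 0 0 0 0"

```text
t: 7.92
tcp_pos: [594.4, -184.4, 212.3]
ee_rot: [[-1.0, 0.029, 0.01], [0.029, 1.0, -0.004], [-0.01, -0.003, -1.0]]
contact_force: [-0.1, -0.5, -0.0]
opening: 0.592
grip_force: 0.0
```

Run:
```python
from h import *
snap('wrist','w4')
plan([550,190,205],1.21)
```

```text
t 8.0 turn first (cur axes) [-0.001  0.005  0.332] then shift [0.1728 0.3346 0.0038] len 0.377
 q6 end -0.88
```

Request:
jog_arm --pt "0.3 0 0 0 0 0 0.166" --pt "0.3 0 0 0 0 0 0.166" --pt "0.3 0.0192 0.0372 0 0 0 0" --pt "0.3 0.0192 0.0372 0 0 0 0" --pt "0.3 0.0192 0.0372 0 0 0 0" --pt "0.3 0.0192 0.0372 0 0 0 0" --pt "0.3 0.0192 0.0372 0 0 0 0" --pt "0.3 0.0192 0.0372 0 0 0 0" --pt "0.3 0.0192 0.0372 0 0 0 0" --pt "0.3 0.0192 0.0372 0 0 0 0" --pt "0.3 0.0192 0.0372 0.004 0 0 0" --pt "0.3 0 0 0 0 0 0"

```text
t: 9.48
tcp_pos: [547.7, 193.0, 199.1]
ee_rot: [[-0.937, 0.349, -0.004], [0.349, 0.937, -0.0], [0.004, -0.002, -1.0]]
contact_force: [-0.2, 0.5, 0.2]
opening: 0.7
grip_force: 0.0
```

Run:
```python
from h import *
c=snap('wrist','w5')
d=load('w4')
cv2.imwrite('pics/c5.png',np.hstack([c['image'][:, :420],d['image'][60:420:1,100:480].repeat(1,0)[:420] if 0 else cv2.resize(d['image'][60:380,100:480],(380,420))]))
```

```text
(no output)
```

View pics/c5.png

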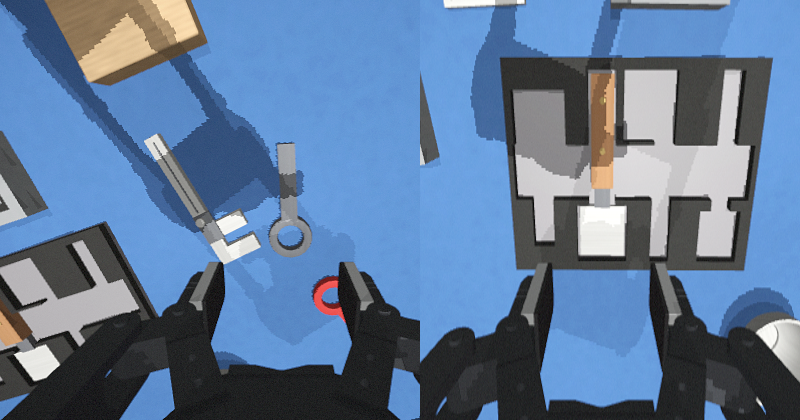

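Scraper sits home in its pocket. Dark ring spanner has tail (286,144) and ring centre (290,236). Caliper has tail (153,140), with jaws near (240,230).

Run:
```python
from h import *
c=load('w5')
A=px2w(c,[(286,143.5),(290.5,236)],12)[:,:2];print(A.round(1),np.linalg.norm(A[0]-A[1]),'expect 105')
d=(A[1]-A[0])/np.linalg.norm(A[1]-A[0]);a=np.arctan2(d[1],d[0]);m=((A[0]+65*d)+(A[1]-40*d))/2
print(a,m); g=m-5*d; plan([*g,20],a+np.pi/2)
# caliper beam
C=px2w(c,[(153,140),(224,258)],10)[:,:2];print(C,np.linalg.norm(C[0]-C[1]))
```

```text
[[498.9 216.5]
 [597.2 186. ]] 102.95050864236642 expect 105
-0.30068505759765574 [559.95749966 197.58642135]
t 9.5 turn first (cur axes) [-0.002 -0.003 -0.058] then shift [-0.0044  0.0094  0.1796] len 0.18
 q6 end -0.93
[[447.96867295  88.98107359]
 [597.01489071 103.1306682 ]] 149.71635199574732
```

Request:
jog_arm --pt "0.5 -0.0044 0.0094 0.01 0 0 -0.058" --pt "0.5 0 0 0.04 0 0 0" --pt "0.5 0 0 0.04 0 0 0" --pt "0.5 0 0 0.04 0 0 0" --pt "0.5 0 0 0.03 0 0 0" --pt "0.5 0 0 0.018 0 0 0" --pt "0.5 0 0 0 0 0 0" --pt "1 0 0 0 0 0 0" --pt "1 0 0 0 0 0 0" --pt "1 0 0 0 0 0 0" --pt "1 0 0 0 0 0 0"

```text
t: 10.9
tcp_pos: [557.6, 198.0, 26.1]
ee_rot: [[-0.955, 0.298, 0.003], [0.298, 0.955, 0.001], [-0.003, 0.002, -1.0]]
contact_force: [-0.3, -1.3, 6.2]
opening: 0.183
grip_force: 59.4
```

Request:
jog_arm --pt "1 0 0 0 0 0 0" --pt "1 0 0 0 0 0 0"

```text
t: 11.15
tcp_pos: [557.6, 198.0, 26.1]
ee_rot: [[-0.955, 0.298, 0.003], [0.298, 0.955, 0.001], [-0.003, 0.002, -1.0]]
contact_force: [-0.6, 0.1, 6.3]
opening: 0.182
grip_force: 59.4
```

Run:
```python
from h import *
c=snap('wrist','w6')
for i in range(2):
    s=telemetry.read_state();print(s['tcp_pos'].round(1),s['contact_force'].round(1),s['opening'])
cv2.imwrite('pics/c6.png',cv2.resize(c['image'][60:360,130:430],(600,600),interpolation=2))
```

```text
[557.6 198.   26.1] [-1.4 -0.3  5.8] 0.1815671005461861
[557.6 198.   26.1] [-1.4 -0.3  5.8] 0.1815671005461861
```

View pics/c6.png

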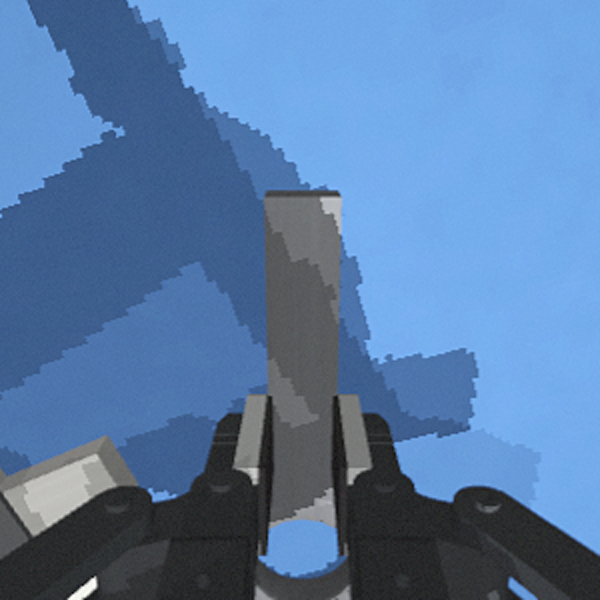

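Request:
jog_arm --pt "1 0 0 -0.01 0 0 0" --pt "1 0 0 -0.03 0 0 0" --pt "1 0 0 -0.04 0 0 0.179" --pt "1 0 0 -0.044 0 0 0.179" --pt "1 0 0 0 0 0 0.179" --pt "1 0 0 0 0 0 0.179" --pt "1 0 0 0 0 0 0.179" --pt "1 0 0 0 0 0 0.179" --pt "1 0 0 0 0 0 0.179" --pt "1 0 0 0 0 0 0.179" --pt "1 0 0 0 0 0 0.179" --pt "1 0 0 0 0 0 0.179"

```text
t: 12.7
tcp_pos: [556.1, 197.9, 147.8]
ee_rot: [[0.504, 0.864, -0.001], [0.864, -0.504, -0.0], [-0.001, -0.001, -1.0]]
contact_force: [0.9, -0.3, -2.2]
opening: 0.182
grip_force: 58.8
```

Request:
jog_arm --pt "1 0 0 0 0 0 0.179" --pt "1 0 0 0 0 0 0.179" --pt "1 0 0 0 0 0 0.179" --pt "1 0 0 0 0 0 0.179" --pt "1 0 0 0 0 0 0.179" --pt "1 0 0 0 0 0 0.179" --pt "1 0 0 0 0 0 0"

```text
t: 13.58
tcp_pos: [556.2, 197.9, 147.8]
ee_rot: [[1.0, -0.023, -0.001], [-0.023, -1.0, -0.0], [-0.001, 0.0, -1.0]]
contact_force: [0.3, -1.5, -1.0]
opening: 0.185
grip_force: 58.8
```

Run:
```python
from h import *
plan([597,-251.5,150],-1.598)
```

```text
t 13.6 turn first (cur axes) [0.    0.001 0.004] then shift [ 0.053   0.4481 -0.0022] len 0.451
 q6 end 1.2
```

Request:
jog_arm --pt "1 0.0053 0.0448 0 0 0 0.004" --pt "1 0.0053 0.0448 0 0 0 0" --pt "1 0.0053 0.0448 0 0 0 0" --pt "1 0.0053 0.0448 0 0 0 0" --pt "1 0.0053 0.0448 0 0 0 0" --pt "1 0.0053 0.0448 0 0 0 0" --pt "1 0.0053 0.0448 0 0 0 0" --pt "1 0.0053 0.0448 0 0 0 0" --pt "1 0.0053 0.0448 0 0 0 0" --pt "1 0.0053 0.0448 0 0 0 0" --pt "1 0 0 0 0 0 0" --pt "1 0 0 0 0 0 0"

```text
t: 15.08
tcp_pos: [596.4, -251.1, 147.6]
ee_rot: [[1.0, -0.027, -0.001], [-0.027, -1.0, 0.001], [-0.001, -0.001, -1.0]]
contact_force: [-0.4, 1.6, -1.9]
opening: 0.18
grip_force: 59.1
```

Request:
jog_arm --pt "1 0 0 0.035 0 0 0" --pt "1 0 0 0.035 0 0 0" --pt "1 0 0 0.025 0 0 0" --pt "1 0 0 0 0 0 0" --pt "1 0 0 0 0 0 0"

```text
t: 15.7
tcp_pos: [597.3, -250.9, 54.6]
ee_rot: [[1.0, -0.027, 0.002], [-0.027, -1.0, -0.001], [0.002, 0.001, -1.0]]
contact_force: [0.3, 1.2, -1.4]
opening: 0.18
grip_force: 59.1
```

Run:
```python
from h import *
c=snap('wrist','w7')
cv2.imwrite('pics/c7.png',c['image'])
```

```text
(no output)
```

View pics/c7.png

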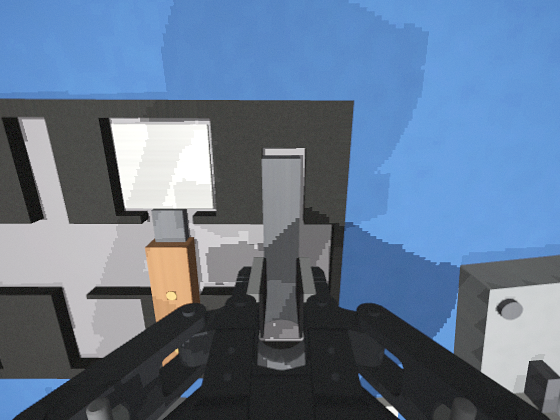

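Ring spanner is over its pocket. Tail's top edge is at row 158 (cols 263-302), pocket end at row 148 (cols 262-305), and the scraper lies home at left.

Run:
```python
from h import *
c=load('w7')
print(px2w(c,[(262.5,148.5),(305,148.5)],16).round(1));
for z in(38,41): print(px2w(c,[(262.5,158),(302,158)],z).round(1), px2w(c,[(262.5,154)],z-12).round(1))
```

```text
[[ 661.5 -242.9   16. ]
 [ 660.9 -265.9   16. ]]
[[ 659.2 -244.    38. ]
 [ 658.7 -262.8   38. ]] [[ 659.7 -243.4   26. ]]
[[ 659.6 -244.2   41. ]
 [ 659.1 -262.6   41. ]] [[ 660.  -243.6   29. ]]
```

Request:
jog_arm --pt "1 -0.0005 0.0005 0.008 0 0 0" --pt "1 0 0 0.007 0 0 0" --pt "1 0 0 0.004 0 0 0" --pt "1 0 0 0.002 0 0 0" --pt "1 0 0 0.0015 0 0 0" --pt "1 0 0 0 0 0 0"

```text
t: 16.5
tcp_pos: [596.1, -252.1, 32.2]
ee_rot: [[1.0, -0.029, 0.0], [-0.029, -1.0, -0.0], [0.0, 0.0, -1.0]]
contact_force: [-4.8, 1.8, 5.7]
opening: 0.182
grip_force: 60.0
```

Request:
jog_arm --pt "0.72 0 0 0 0 0 0" --pt "0.72 0 0 0 0 0 0" --pt "0.72 0 0 -0.02 0 0 0" --pt "0.5 0 0 -0.05 0 0 0" --pt "0.5 0 0 -0.05 0 0 0" --pt "0.4 0 0 -0.05 0 0 0" --pt "0.4 0 0 0 0 0 0"

```text
t: 17.38
tcp_pos: [597.9, -252.9, 209.2]
ee_rot: [[1.0, -0.029, 0.011], [-0.029, -1.0, -0.006], [0.012, 0.005, -1.0]]
contact_force: [0.8, -0.1, -1.1]
opening: 0.599
grip_force: 0.0
```

Run:
```python
from h import *
snap('wrist','w8')
plan([520,97,200],-1.46)
```

```text
t 17.4 turn first (cur axes) [ 0.004 -0.007 -0.14 ] then shift [-0.038  -0.3559  0.0055] len 0.358
 q6 end 1.64
```

Request:
jog_arm --pt "0.4 0 0 0 0 0 -0.14" --pt "0.4 -0.0048 -0.0445 0 0 0 0" --pt "0.4 -0.0048 -0.0445 0 0 0 0" --pt "0.4 -0.0048 -0.0445 0 0 0 0" --pt "0.4 -0.0048 -0.0445 0 0 0 0" --pt "0.4 -0.0048 -0.0445 0 0 0 0" --pt "0.4 -0.0048 -0.0445 0 0 0 0" --pt "0.4 -0.0048 -0.0445 0 0 0 0" --pt "0.4 -0.0048 -0.0445 0.004 0 0 0" --pt "0.4 0 0 0 0 0 0" --pt "0.4 0 0 0 0 0 0"

```text
t: 18.8
tcp_pos: [518.3, 97.2, 195.9]
ee_rot: [[0.994, 0.111, -0.001], [0.111, -0.994, -0.001], [-0.001, 0.001, -1.0]]
contact_force: [-0.1, -0.4, 0.1]
opening: 0.597
grip_force: 0.0
```

Run:
```python
from h import *
c=snap('wrist','w9'); d=load('w8')
cv2.imwrite('pics/c9.png',np.hstack([c['image'][:,100:520],cv2.resize(d['image'][60:380,100:480],(380,420))]))
```

```text
(no output)
```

View pics/c9.png

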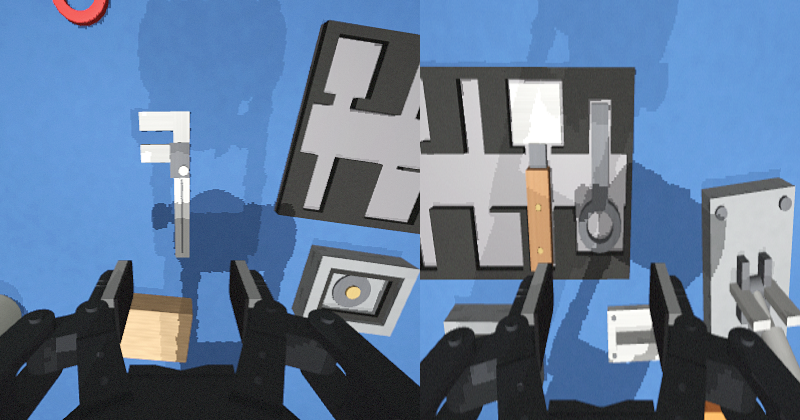

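Ring spanner is home. Caliper (full-image pixels): tail (282.5,257), jaw end (281.5,111).

Run:
```python
from h import *
c=load('w9')
A=px2w(c,[(282.5,257.5),(281.7,111.5)],10)[:,:2];print(A.round(1),np.linalg.norm(A[0]-A[1]))
E=px2w(c,[(289.5,257),(289.5,112)],10)[:,:2];print('edge',E.round(1))
d=(A[1]-A[0])/np.linalg.norm(A[1]-A[0]);a=np.arctan2(d[1],d[0]);m=A.mean(0);print(a,m,np.arctan2(*(E[1]-E[0])[::-1]))
plan([*m,21],a-np.pi/2)
```

```text
[[443.3  86.6]
 [602.5 105.6]] 160.39622421164995
edge [[444.8  78.6]
 [602.9  97.9]]
0.11878482343597045 [522.9077011   96.14513915] 0.12128691986682825
t 18.9 turn first (cur axes) [ 0.     0.001 -0.009] then shift [0.0043 0.0012 0.1751] len 0.175
 q6 end 1.63
```

Request:
jog_arm --pt "0.5 0.0043 0.0012 0.01 0 0 -0.009" --pt "0.5 0 0 0.04 0 0 0" --pt "0.5 0 0 0.04 0 0 0" --pt "0.5 0 0 0.04 0 0 0" --pt "0.5 0 0 0.03 0 0 0" --pt "0.5 0 0 0.013 0 0 0" --pt "0.5 0 0 0 0 0 0" --pt "1 0 0 0 0 0 0" --pt "1 0 0 0 0 0 0" --pt "1 0 0 0 0 0 0" --pt "1 0 0 0 0 0 0" --pt "1 0 0 0 0 0 0"

```text
t: 20.35
tcp_pos: [524.1, 96.9, 25.5]
ee_rot: [[0.993, 0.12, 0.003], [0.12, -0.993, 0.0], [0.003, 0.0, -1.0]]
contact_force: [-0.4, -0.2, 5.6]
opening: 0.153
grip_force: 58.8
```

Request:
jog_arm --pt "1 0 0 -0.01 0 0 0" --pt "1 0 0 -0.03 0 0 0" --pt "1 0 0 -0.04 0 0 -0.1762" --pt "1 0 0 -0.044 0 0 -0.1762" --pt "1 0 0 0 0 0 -0.1762" --pt "1 0 0 0 0 0 -0.1762" --pt "1 0 0 0 0 0 -0.1762" --pt "1 0 0 0 0 0 -0.1762" --pt "1 0 0 0 0 0 -0.1762" --pt "1 0 0 0 0 0 -0.1762" --pt "1 0 0 0 0 0 -0.1762" --pt "1 0 0 0 0 0 -0.1762"

```text
t: 21.85
tcp_pos: [522.6, 96.9, 147.5]
ee_rot: [[-0.312, 0.95, -0.001], [0.95, 0.312, -0.0], [0.0, -0.001, -1.0]]
contact_force: [0.4, 0.8, -1.9]
opening: 0.153
grip_force: 58.7
```

Request:
jog_arm --pt "1 0 0 0 0 0 -0.1762" --pt "1 0 0 0 0 0 -0.1762" --pt "1 0 0 0 0 0 -0.1762" --pt "1 0 0 0 0 0 -0.1762" --pt "1 0 0 0 0 0 -0.1762" --pt "1 0 0 0 0 0 -0.1762" --pt "1 0 0 0 0 0 -0.1762" --pt "1 0 0 0 0 0 0"

```text
t: 22.85
tcp_pos: [522.7, 96.9, 147.5]
ee_rot: [[-1.0, 0.028, -0.0], [0.028, 1.0, 0.0], [0.0, 0.0, -1.0]]
contact_force: [0.1, 0.5, -1.8]
opening: 0.15
grip_force: 58.7
```

Run:
```python
from h import *
plan([597,-115.5,150],1.5446)
```

```text
t 22.9 turn first (cur axes) [ 0.    -0.    -0.002] then shift [-0.0798 -0.2104 -0.0025] len 0.225
 q6 end -1.74
```

Request:
jog_arm --pt "1 -0.016 -0.0421 0 0 0 0" --pt "1 -0.016 -0.0421 0 0 0 0" --pt "1 -0.016 -0.0421 0 0 0 0" --pt "1 -0.016 -0.0421 0 0 0 0" --pt "1 -0.016 -0.0421 0 0 0 0" --pt "1 0 0 0 0 0 0" --pt "1 0 0 0.035 0 0 0" --pt "1 0 0 0.035 0 0 0" --pt "1 0 0 0.022 0 0 0" --pt "1 0 0 0 0 0 0" --pt "1 0 0 0 0 0 0"

```text
t: 24.22
tcp_pos: [597.9, -115.3, 56.9]
ee_rot: [[-1.0, 0.027, 0.002], [0.027, 1.0, -0.0], [-0.002, -0.0, -1.0]]
contact_force: [0.1, 0.3, -1.5]
opening: 0.15
grip_force: 58.9
```

Run:
```python
from h import *
c=snap('wrist','w10')
cv2.imwrite('pics/c10.png',c['image'])
```

```text
(no output)
```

View pics/c10.png

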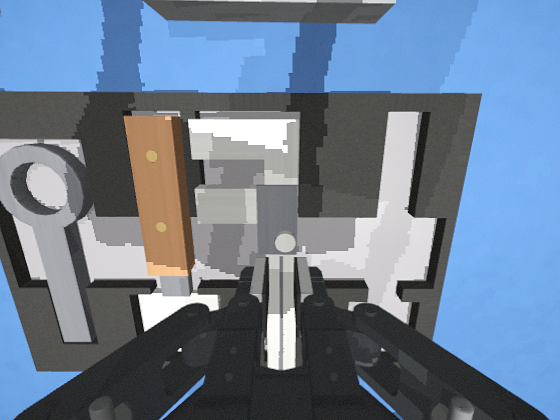

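Caliper is over its pocket with the jaws the right way round. Jaw end's top edge is at row 119 (cols 189-299), pocket end at row 112.

Run:
```python
from h import *
c=load('w10')
print('pocket',px2w(c,[(200,112),(299,112)],16).round(1)); print('cal',px2w(c,[(189,119),(299,119)],41.4).round(1))
print('tray near edge',px2w(c,[(0,93),(480,94)],16).round(1))
T0=np.array([597.4,-149.5])
for x,y in((-83,23),(-83,79),(-92,138),(-80,26),(-83,34-45)): print((x,y),(Ro.from_euler('z',-.027).apply([x,y,0])[:2]+T0).round(1))
```

```text
pocket [[ 514.6 -155.9   16. ]
 [ 515.9 -103.6   16. ]]
cal [[ 517.8 -154.6   41.4]
 [ 519.1 -105.1   41.4]]
tray near edge [[ 502.9 -257.7   16. ]
 [ 509.7   -9.8   16. ]]
(-83, 23) [ 515.1 -124.3]
(-83, 79) [516.6 -68.3]
(-92, 138) [509.2  -9.1]
(-80, 26) [ 518.1 -121.3]
(-83, -11) [ 514.1 -158.3]
```

Request:
jog_arm --pt "1 0.0003 0 0.009 0 0 0" --pt "1 0 0 0.008 0 0 0" --pt "1 0 0 0.005 0 0 0" --pt "1 0 0 0.0025 0 0 0" --pt "1 0 0 0.0015 0 0 0" --pt "1 0 0 0 0 0 0"

```text
t: 25.02
tcp_pos: [597.0, -115.7, 31.6]
ee_rot: [[-1.0, 0.026, 0.0], [0.026, 1.0, -0.0], [-0.0, -0.0, -1.0]]
contact_force: [-6.1, 1.8, 9.1]
opening: 0.15
grip_force: 60.3
```

Request:
jog_arm --pt "0.7 0 0 0 0 0 0" --pt "0.7 0 0 0 0 0 0" --pt "0.6 0 0 -0.03 0 0 0" --pt "0.4 0 0 -0.05 0 0 0" --pt "0.4 0 0 -0.05 0 0 0" --pt "0.4 0 0 -0.05 0 0 0" --pt "0.4 0.03 -0.035 0 0 0 0" --pt "0.4 0.03 -0.035 0 0 0 0" --pt "0.4 0.03 -0.035 0 0 0 0" --pt "0.4 0.026 -0.035 0 0 0 0" --pt "0.4 0 0 0 0 0 0" --pt "0.4 0 0 0 0 0 0"

```text
t: 26.52
tcp_pos: [477.6, -252.4, 209.4]
ee_rot: [[-1.0, 0.027, 0.0], [0.027, 1.0, 0.0], [-0.0, 0.0, -1.0]]
contact_force: [0.3, 0.7, -0.5]
opening: 0.602
grip_force: 0.0
```

Run:
```python
from h import *
c=snap('wrist','w11')
cv2.imwrite('pics/c11.png',cv2.resize(c['image'],(800,600),interpolation=2))
```

```text
(no output)
```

View pics/c11.png

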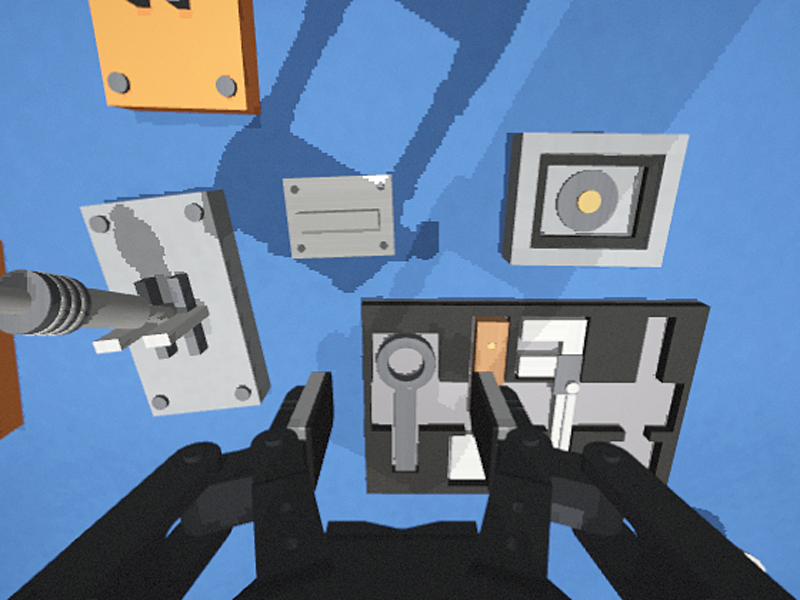

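The picture shows all three tools home. Plate's top is at (283..395,173..259), the housing recess at (531..666,153..249), and the grey gate base has bolts (100,223),(194,211),(243,393),(160,402) (in the 800-px picture).

Run:
```python
from h import *
c=load('w11')
def P(pts,z,n):
    X=px2w(c,np.array(pts)*0.7-0.15,z)[:,:2]
    L=[np.linalg.norm(X[i]-X[(i+1)%4]).round(1) for i in range(4)]
    e=X[1]-X[0]+X[2]-X[3]; print(n,X.round(1).tolist(),X.mean(0).round(1),L,'ang01',np.arctan2(e[1],e[0]).round(3))
P([(283,178),(393,173),(395,256),(292,259)],8,'plate')
P([(296,213),(380,208),(380,229),(296,236)],28,'rib')
P([(521,133),(689,134),(662,267),(510,264)],30,'house')
P([(540,153),(666,153),(648,249),(531,247)],30,'recess')
P([(80,207),(222,191),(262,403),(152,414)],30,'gate')
P([(100,223),(194,211),(243,393),(160,402)],31,'bolts')
# subpix
g=cv2.cvtColor(c['image'],cv2.COLOR_BGR2GRAY)
pl=np.array([(283,178),(393,173),(395,256),(292,259),(521,133),(689,134),(662,267),(510,264)],np.float32)*0.7
q=cv2.cornerSubPix(g,pl.reshape(-1,1,2).copy(),(4,4),(-1,-1),(3,50,.01)).reshape(-1,2);print((q/0.7).round(1))
P(q[:4]/.7,8,'plate');P(q[4:]/.7,30,'house')
```

```text
plate [[403.8, -337.8], [402.4, -256.5], [464.3, -257.0], [464.6, -337.8]] [ 433.8 -297.3] [np.float64(81.3), np.float64(62.0), np.float64(80.8), np.float64(60.8)] ang01 1.582
rib [[427.4, -326.0], [425.5, -266.1], [440.2, -266.8], [443.7, -327.7]] [ 434.2 -296.6] [np.float64(59.9), np.float64(14.8), np.float64(61.0), np.float64(16.4)] ang01 1.616
house [[378.9, -169.9], [382.6, -58.1], [473.2, -60.7], [468.0, -172.3]] [ 425.7 -115.3] [np.float64(111.9), np.float64(90.6), np.float64(111.8), np.float64(89.2)] ang01 1.531
recess [[391.8, -156.3], [394.1, -71.3], [459.5, -73.0], [455.8, -157.8]] [ 425.3 -114.6] [np.float64(85.0), np.float64(65.4), np.float64(84.9), np.float64(64.0)] ang01 1.535
gate [[419.4, -476.1], [411.0, -375.2], [579.2, -369.3], [587.0, -461.2]] [ 499.1 -420.4] [np.float64(101.2), np.float64(168.3), np.float64(92.2), np.float64(168.2)] ang01 1.655
bolts [[430.6, -464.3], [424.0, -396.6], [569.0, -383.0], [575.3, -451.6]] [ 499.7 -423.9] [np.float64(68.0), np.float64(145.6), np.float64(68.9), np.float64(145.2)] ang01 1.666
[[282.1 177.9]
 [389.3 173.8]
 [392.5 256.4]
 [291.5 257.2]
 [522.6 132.1]
 [688.8 134. ]
 [660.3 266.4]
 [509.6 263.5]]
plate [[403.8, -338.5], [402.9, -259.2], [464.6, -259.0], [463.2, -338.0]] [ 433.6 -298.7] [np.float64(79.2), np.float64(61.7), np.float64(79.1), np.float64(59.4)] ang01 1.568
house [[378.3, -168.9], [382.6, -58.2], [472.7, -62.0], [467.6, -172.6]] [ 425.3 -115.4] [np.float64(110.8), np.float64(90.2), np.float64(110.8), np.float64(89.3)] ang01 1.528
```

Request:
jog_arm --pt "0.4 0 0 0 0 0 0.1716" --pt "0.4 0 0 0 0 0 0.1716" --pt "0.4 0 0 0 0 0 0.1716" --pt "0.4 0 0 0 0 0 0.1716" --pt "0.4 0 0 0 0 0 0.1716" --pt "0.4 0 0 0 0 0 0.1716" --pt "0.4 0 0 0 0 0 0.1716" --pt "0.4 0 0 0 0 0 0.1716" --pt "0.4 0 0 0 0 0 0.1716" --pt "0.4 -0.023 -0.022 0.04 0 0 0" --pt "0.4 -0.0226 -0.022 0.04 0 0 0" --pt "0.4 0 0 0 0 0 0"

```text
t: 28.08
tcp_pos: [431.5, -297.0, 125.1]
ee_rot: [[0.001, 1.0, -0.006], [1.0, -0.001, 0.005], [0.005, -0.006, -1.0]]
contact_force: [0.7, 0.3, 0.2]
opening: 0.599
grip_force: 0.0
```

Run:
```python
from h import *
c=snap('wrist','w12')
plan([433.7,-298,35],0)
print('expect corners px',w2px(c,[[403.7,-338,8],[403.7,-258,8],[463.7,-258,8],[463.7,-338,8],[427.7,-268,28],[439.7,-268,28],[427.7,-328,28],[439.7,-328,28]]).round())
g=cv2.cvtColor(c['image'],cv2.COLOR_BGR2GRAY); hsv=cv2.cvtColor(c['image'],cv2.COLOR_BGR2HSV)
m=((hsv[...,1]<40)&(hsv[...,2]>120)).astype(np.uint8); n,l,st,ce=cv2.connectedComponentsWithStats(m)
for i in range(1,n):
    if st[i,4]>500: print(st[i],ce[i].round())
```

```text
t 28.1 turn first (cur axes) [-0.002 -0.003 -0.   ] then shift [-0.0008  0.0006  0.0929] len 0.093
 q6 end -0.6
expect corners px [[251. 258.]
 [248. 170.]
 [321. 170.]
 [317. 258.]
 [276. 187.]
 [292. 187.]
 [277. 258.]
 [291. 258.]]
[ 199    0  143   46 3998] [271.  27.]
[235   0  73  10 653] [273.   4.]
[ 407    0   47   29 1071] [429.  13.]
[454   0  32  25 686] [470.  12.]
[ 482    0   73   47 2813] [519.  23.]
[ 534   45   26   69 1167] [550.  79.]
[  394    85   166   114 10548] [477. 148.]
[ 247  170   74   89 6160] [284. 213.]
[ 259  314   82   55 3576] [298. 340.]
```

The plate component's box (247..321, 170..259) matches the predicted corners, so I'll go down and grip.

Request:
jog_arm --pt "0.5 -0.001 0.0005 0.035 0 0 0" --pt "0.5 0 0 0.035 0 0 0" --pt "0.5 0 0 0.018 0 0 0" --pt "0.5 0 0 0 0 0 0" --pt "1 0 0 0 0 0 0" --pt "1 0 0 0 0 0 0" --pt "1 0 0 0 0 0 0" --pt "1 0 0 0 0 0 0" --pt "1 0 0 0 0 0 0"

```text
t: 29.25
tcp_pos: [434.9, -299.8, 43.7]
ee_rot: [[0.0, 1.0, 0.003], [1.0, -0.0, -0.002], [-0.002, 0.003, -1.0]]
contact_force: [-0.5, 1.6, 6.5]
opening: 0.105
grip_force: 58.8
```

Request:
jog_arm --pt "1 0 0 -0.015 0 0 0" --pt "1 0 0 -0.03 0 0 0" --pt "1 0 0 -0.03 0 0 0.038" --pt "1 0.046 -0.002 0 0 0 0" --pt "1 0.046 -0.002 0 0 0 0" --pt "1 0.046 -0.002 0 0 0 0" --pt "1 0.046 -0.002 0 0 0 0" --pt "1 0 0 0 0 0 0" --pt "1 0 0 0 0 0 0"

```text
t: 30.38
tcp_pos: [432.9, -115.3, 116.9]
ee_rot: [[0.037, 0.999, 0.0], [0.999, -0.037, -0.001], [-0.001, 0.0, -1.0]]
contact_force: [-0.0, -0.1, -2.2]
opening: 0.103
grip_force: 58.8
```

Run:
```python
from h import *
c=snap('wrist','w13')
plan([425.4,-116.8,80],-0.038)
s=telemetry.read_state();p=s['tcp_pos'];print(p)
un=p[2]-43.7
X=[[*(p[:2]+[dx,1.8+dy]),un+8] for dx in(-30,30) for dy in(-40,40)]
print('plate px',w2px(c,X).round())
H=[[*(np.array([425.4,-115])+Ro.from_euler('z',-.038).apply([dx,dy,0])[:2]),30] for dx in(-32.5,32.5) for dy in(-42.5,42.5)]
print('recess px',w2px(c,H).round())
cv2.imwrite('pics/c13.png',cv2.resize(c['image'],(800,600),interpolation=2))
```

```text
t 30.4 turn first (cur axes) [ 0.     0.001 -0.001] then shift [-0.0014 -0.0074  0.0368] len 0.038
 q6 end -0.23
[ 432.86334241 -115.70109142  116.78513865]
plate px [[236. 313.]
 [224. 192.]
 [330. 310.]
 [332. 188.]]
recess px [[231. 276.]
 [225. 171.]
 [311. 276.]
 [315. 171.]]
```

View pics/c13.png

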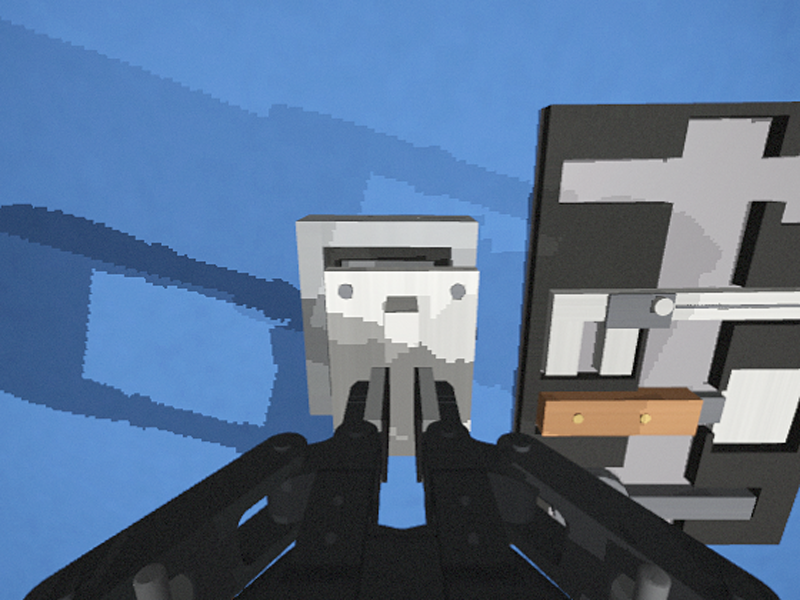

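The plate is held level over the housing. Its +y edge runs (325,270)-(479,270), housing's +y corners are (296,222) and (476,221), and the recess edge is at row 248 (800-px picture).

Run:
```python
from h import *
c=load('w13')
for z in(78,81,84): print(z,px2w(c,np.array([(325,270),(479,270)])*.7-.15,z).round(1))
X=px2w(c,np.array([(296,222),(476,221),(322,248),(452,248)])*.7-.15,30).round(1);print(X)
R=Ro.from_euler('z',-.038)
for v in([-45,55,0],[45,55,0],[-32.5,42.5,0],[32.5,42.5,0]): print((R.apply(v)[:2]+[425.4,-115]).round(1))
```

```text
78 [[404.3 -73.1  78. ]
 [465.3 -75.3  78. ]]
81 [[404.9 -72.4  81. ]
 [464.8 -74.6  81. ]]
84 [[405.5 -71.7  84. ]
 [464.3 -73.8  84. ]]
[[383.  -59.5  30. ]
 [472.  -62.2  30. ]
 [394.6 -72.9  30. ]
 [460.2 -75.3  30. ]]
[382.5 -58.3]
[472.5 -61.7]
[394.5 -71.3]
[459.5 -73.8]
```

Request:
jog_arm --pt "1 -0.0021 -0.0075 0 0 0 0" --pt "1 0 0 0.02 0 0 0" --pt "1 0 0 0.014 0 0 0" --pt "1 0 0 0.006 0 0 0" --pt "1 0 0 0 0 0 0" --pt "1 0 0 0.003 0 0 0" --pt "1 0 0 0.002 0 0 0" --pt "1 0 0 0 0 0 0"

```text
t: 31.42
tcp_pos: [425.3, -116.8, 71.5]
ee_rot: [[0.038, 0.999, 0.0], [0.999, -0.038, -0.0], [-0.0, 0.0, -1.0]]
contact_force: [-0.2, 0.1, -2.9]
opening: 0.104
grip_force: 58.8
```

Request:
jog_arm --pt "1 0 0 0.002 0 0 0" --pt "1 0 0 0.002 0 0 0" --pt "1 0 0 0.002 0 0 0" --pt "1 0 0 0.002 0 0 0" --pt "1 0 0 0.002 0 0 0" --pt "1 0 0 0 0 0 0"

```text
t: 32.17
tcp_pos: [425.8, -117.0, 65.4]
ee_rot: [[0.038, 0.999, 0.002], [0.999, -0.038, -0.001], [-0.001, 0.002, -1.0]]
contact_force: [-11.1, 4.5, 23.1]
opening: 0.104
grip_force: 62.5
```

Request:
jog_arm --pt "1 0 0 0.001 0 0 0" --pt "1 0 0 0.001 0 0 0" --pt "1 0 0 0 0 0 0"

```text
t: 32.55
tcp_pos: [425.9, -117.0, 65.2]
ee_rot: [[0.038, 0.999, 0.002], [0.999, -0.038, -0.001], [-0.001, 0.002, -1.0]]
contact_force: [-16.5, 6.0, 33.9]
opening: 0.105
grip_force: 64.0
```

Bottomed at 34 N with the z where a flush plate puts it. I'll unload, release and rise, then check the lever geometry by projection.

Request:
jog_arm --pt "1 0 0 -0.006 0 0 0" --pt "0.7 0 0 0 0 0 0" --pt "0.6 0 0 0 0 0 0" --pt "0.5 0 0 -0.03 0 0 0" --pt "0.4 0 0 -0.05 0 0 0" --pt "0.4 0 0 -0.05 0 0 0" --pt "0.3 0 0 -0.05 0 0 0" --pt "0.3 0 0 0 0 0 0" --pt "0.3 0 0 0 0 0 0"

```text
t: 33.67
tcp_pos: [425.3, -116.8, 244.3]
ee_rot: [[0.038, 0.999, -0.001], [0.999, -0.038, 0.0], [0.0, -0.001, -1.0]]
contact_force: [0.7, 0.3, -0.9]
opening: 0.696
grip_force: 0.0
```

Run:
```python
from h import *
c=load('w11')
b=0.095;hb=np.array([499.7,-424,35]);bx=np.array([np.cos(b),np.sin(b),0])
u=-np.sin(.45)*bx+np.cos(.45)*np.array([0,0,1.])
print('pred px800 collar,ball',(w2px(c,[hb+110*u,hb+152*u,hb+98*u,hb+122*u])/.7).round())
d=snap('wrist','w14'); s=telemetry.read_state(); print(s['tcp_pos'].round(1),s['opening'])
# plate corners: predicted for flush plate vs image corners
R=Ro.from_euler('z',-.038); C=np.array([425.4,-115,0])
X=np.array([R.apply([dx,dy,0])+C+[0,0,30] for dx,dy in((-30,-40),(-30,40),(30,40),(30,-40))])
p=w2px(d,X).astype(np.float32); g=cv2.cvtColor(d['image'],cv2.COLOR_BGR2GRAY)
print(p.round(1)); q=cv2.cornerSubPix(g,p.reshape(-1,1,2).copy(),(4,4),(-1,-1),(3,50,.01)).reshape(-1,2); print(q.round(1)); print(px2w(d,q,30).round(1))
# lever in scene & side
for n in('scene','side'):
    e=snap(n,n+'1'); print(n,w2px(e,[hb+110*u,hb+152*u,hb,hb-[0,0,35]]).round())
T=Rt(b-np.pi/2) # vertical; tilt about tool y so that z=-u
yv=T[:,1]; z=-u; x=np.cross(yv,z); G=np.c_[x,yv,z]; np.save('G.npy',G); np.save('u.npy',u)
plan(hb+200*u,R=G); print(T.round(3).tolist(),Ro.from_matrix(T.T@G).as_rotvec())
```

```text
pred px800 collar,ball [[ 41. 292.]
 [-56. 275.]
 [ 62. 296.]
 [ 18. 288.]]
[ 425.  -116.7  243.6] 0.7006739482034662
[[256.1 218.9]
 [254.3 152.1]
 [307.5 152.1]
 [305.5 219. ]]
[[256.4 220.1]
 [253.9 151.6]
 [309.  151.5]
 [306.6 220.6]]
[[ 394.1 -155.4   30. ]
 [ 396.5  -73.3   30. ]
 [ 458.6  -75.5   30. ]
 [ 455.2 -158.2   30. ]]
scene [[190. 172.]
 [191. 159.]
 [187. 204.]
 [188. 212.]]
side [[287. 265.]
 [281. 259.]
 [300. 281.]
 [299. 287.]]
t 33.8 turn first (cur axes) [-0.326  0.371  1.411] then shift [-0.0498  0.313   0.0074] len 0.317
[[0.995, 0.095, 0.0], [0.095, -0.995, 0.0], [0.0, 0.0, -1.0]] [-7.46587609e-18  4.50000000e-01  3.62792846e-18]
```

Request:
jog_arm --pt "0 0 0 0 0 0 0.18" --pt "0 0 0 0 0 0 0.18" --pt "0 0 0 0 0 0 0.18" --pt "0 0 0 0 0 0 0.18" --pt "0 0 0 0 0 0 0.18" --pt "0 0 0 0 0 0 0.18" --pt "0 0 0 0 0 0 0.18" --pt "0 0 0 0 0 0 0.178" --pt "0 0 0 -0.02 0 0.15 0" --pt "0 0 0 0 0 0.15 0" --pt "0 0 0 0 0 0.15 0" --pt "0 0 0 0 0 0 0"

```text
t: 35.33
tcp_pos: [423.7, -117.1, 263.4]
ee_rot: [[0.897, 0.092, 0.432], [0.083, -0.996, 0.041], [0.433, -0.001, -0.901]]
contact_force: [-0.3, -0.2, -1.1]
opening: 1.002
grip_force: 0.0
```

Run:
```python
from h import *
G=np.load('G.npy');u=np.load('u.npy');hb=np.array([499.7,-424,35])
plan(hb+230*u,R=G)
```

```text
t 35.3 turn first (cur axes) [ 0.     0.002 -0.003] then shift [-0.0574  0.3128 -0.0041] len 0.318
```

Request:
jog_arm --pt "0 -0.0072 0.0391 -0.0005 0 0 0" --pt "0 -0.0072 0.0391 -0.0005 0 0 0" --pt "0 -0.0072 0.0391 -0.0005 0 0 0" --pt "0 -0.0072 0.0391 -0.0005 0 0 0" --pt "0 -0.0072 0.0391 -0.0005 0 0 0" --pt "0 -0.0072 0.0391 -0.0005 0 0 0" --pt "0 -0.0072 0.0391 -0.0005 0 0 0" --pt "0 -0.0072 0.0391 -0.0005 0 0 0" --pt "0 0 0 0 0 0 0" --pt "0 0 0 0 0 0 0"

```text
t: 36.58
tcp_pos: [402.1, -432.9, 243.0]
ee_rot: [[0.897, 0.095, 0.431], [0.085, -0.995, 0.044], [0.433, -0.003, -0.901]]
contact_force: [1.1, -0.5, -1.0]
opening: 0.998
grip_force: 0.0
```

Run:
```python
from h import *
G=np.load('G.npy');u=np.load('u.npy');hb=np.array([499.7,-424,35])
plan(hb+116*u,R=G)
d=snap('wrist','w15'); g=d['image']; hsv=cv2.cvtColor(g,cv2.COLOR_BGR2HSV)
b=.095;bx=np.array([np.cos(b),np.sin(b),0]);by=np.array([-np.sin(b),np.cos(b),0])
pts={'ball':hb+152*u,'ringtop':hb+122*u,'ring':hb+110*u,'ringbot':hb+98*u}
for k,v in pts.items(): print(k,w2px(d,[v]).round(),w2px(d,[v-15*by,v+15*by]).round().tolist())
X=[hb+[0,0,-5]+sx*72.7*bx+sy*34.2*by for sx in(-1,1) for sy in(-1,1)]
P=w2px(d,X).round(1);print('bolts',P.tolist())
np.set_printoptions(linewidth=250)
gr=cv2.cvtColor(g,cv2.COLOR_BGR2GRAY)
for r in (200,230,260,280,300): print(r,gr[r,180:380:4])
# bolts template: dark circles local centroid
for (x,y) in P:
    if 12<x<548 and 12<y<408:
        w=gr[int(y)-12:int(y)+13,int(x)-12:int(x)+13].astype(float); m=w<np.median(w)-25; yy,xx=np.nonzero(m); print((x,y),len(xx),(xx.mean()+int(x)-12,yy.mean()+int(y)-12) if len(xx) else None)
```

```text
t 36.6 turn first (cur axes) [-0.003  0.002 -0.001] then shift [-0.0022  0.0004  0.114 ] len 0.114
ball [[282. 234.]] [[302.0, 234.0], [261.0, 234.0]]
ringtop [[282. 221.]] [[300.0, 221.0], [264.0, 221.0]]
ring [[282. 216.]] [[299.0, 216.0], [264.0, 216.0]]
ringbot [[282. 212.]] [[298.0, 212.0], [265.0, 212.0]]
bolts [[309.9, 246.9], [253.4, 246.8], [308.7, 132.1], [255.0, 132.1]]
200 [129 132 131 129 131 130 128 132 131 129 127 132 134 129 125 129 142 203 203 203 202 204 122 133 135 133 127 131  86 196 195 195 196 201 199 132 133 130 134 132 133 130 134 135 134 133 133 132 134 134]
230 [129 132 129 128 130 131 127 132 126 124 125 130 130 130 123 118 158 184 186 198 182 183 188  33  38  44  37  31  88 102 104 102 179 182 180 117 119 120 116 116 119 118 130 130 132 133 133 129 132 134]
260 [130 129 133 129 117 116 118 118 115 115 114 119 115 124 129 132 129 132 118 128 125 132 119 117 118  58 114 113 115 101 112 117  62 113 116 113 117 115 116 115 130 131 128 131 131 134 131 132 130 131]
280 [152  40  14  14 130 130 131 133 129 129 132 132 130 131 129 132 132 133 128 131 131 131  76 139 118 118 116 115 117 118 118 116 115 117 117 116 116 117 120 120  67 102 133 133 134 133 130   8  24  22]
300 [ 18  20  17  10   5 132 130 158 195 198 195 172  69  52  68  67  65  77  65  67  67  68  63  64  61  69  67 105 117 117 116 118 115 119 117 117 116 115 124  71  66  63  73  83  85  90  85  10  16   2]
(np.float64(309.9), np.float64(246.9)) 230 (np.float64(306.8608695652174), np.float64(245.5782608695652))
(np.float64(253.4), np.float64(246.8)) 183 (np.float64(248.44808743169398), np.float64(247.6994535519126))
(np.float64(308.7), np.float64(132.1)) 256 (np.float64(311.3203125), np.float64(128.70703125))
(np.float64(255.0), np.float64(132.1)) 231 (np.float64(251.41991341991343), np.float64(128.9047619047619))
```

Request:
jog_arm --pt "0 -0.002 0 0.03 0 0 0" --pt "0 0 0 0.03 0 0 0" --pt "0 0 0 0.03 0 0 0" --pt "0 0 0 0.023 0 0 0" --pt "0 0 0 0 0 0 0" --pt "0 0 0 0 0 0 0"

```text
t: 37.38
tcp_pos: [449.0, -428.6, 143.0]
ee_rot: [[0.896, 0.096, 0.434], [0.087, -0.995, 0.04], [0.436, 0.002, -0.9]]
contact_force: [0.2, 0.4, 0.9]
opening: 1.002
grip_force: 0.0
```

Request:
jog_arm --pt "1 0 0 0.002 0 0 0" --pt "1 0 0 0 0 0 0" --pt "1 0 0 0 0 0 0" --pt "1 0 0 0 0 0 0" --pt "1 0 0 0 0 0 0" --pt "1 0 0 0 0 0 0"

```text
t: 38.12
tcp_pos: [449.4, -428.2, 140.5]
ee_rot: [[0.896, 0.096, 0.433], [0.086, -0.995, 0.042], [0.435, -0.001, -0.9]]
contact_force: [-3.0, 4.3, 4.1]
opening: 0.328
grip_force: 59.1
```

Request:
jog_arm --pt "1 0 0 -0.005 0 0 0" --pt "1 0 0 -0.005 0 0 0" --pt "1 0 0 -0.005 0 0 0" --pt "1 0 0 -0.004 0 0 0" --pt "1 0 0 0 0 0 0" --pt "1 0 0 0 0 0 0"

```text
t: 38.88
tcp_pos: [441.3, -428.9, 156.3]
ee_rot: [[0.896, 0.095, 0.433], [0.085, -0.995, 0.043], [0.435, -0.001, -0.901]]
contact_force: [3.6, 4.3, -4.0]
opening: 0.33
grip_force: 59.4
```

Run:
```python
from h import *
u=np.load('u.npy');s=telemetry.read_state();p0=np.array([449.4,-428.2,140.5]);d=s['tcp_pos']-p0
print(d@u,(d-(d@u)*u).round(1),s['contact_force']@u,s['contact_force'].round(1))
hb=np.array([499.7,-424,35]);v=s['tcp_pos']-hb;print(v@u,(v-(v@u)*u).round(1))
```

```text
17.790191606703026 [-0.4 -0.  -0.2] -5.312464206893918 [ 3.6  4.3 -4. ]
134.74076388266053 [-0.1  0.6 -0. ]
```

Request:
jog_arm --pt "1 0 0 -0.001 0 0 0" --pt "1 0.0068 0 0.0002 0 -0.05 0" --pt "1 0.0068 0 0.0002 0 -0.05 0" --pt "1 0.0068 0 0.0002 0 -0.05 0" --pt "1 0 0 0 0 0 0"

```text
t: 39.5
tcp_pos: [460.5, -427.2, 164.6]
ee_rot: [[0.951, 0.096, 0.294], [0.092, -0.995, 0.029], [0.295, -0.001, -0.955]]
contact_force: [2.6, 4.1, -4.8]
opening: 0.33
grip_force: 59.7
```

```bash
cat > lev.py <<'E'
from h import *
hb=np.array([499.7,-424,35]);b=.095;bx=np.array([np.cos(b),np.sin(b),0]);by=np.array([-np.sin(b),np.cos(b),0])
s=telemetry.read_state();v=s['tcp_pos']-hb
print('r',np.hypot(v@bx,v[2]),'ang',np.arctan2(v@bx,v[2])+.45,'lat',v@by,'tool tilt',np.arctan2(-s['ee_rot'][:,2]@bx,-s['ee_rot'][2,2])+.45,'F',s['contact_force'].round(1),'op',s['opening'],'t',s['t'])
E
python3 lev.py
```

```text
r 135.48000472987337 ang 0.15536219456580663 lat 0.5806565816964114 tool tilt 0.15040901182525512 F [ 2.6  4.1 -4.8] op 0.33046154099808916 t 39.5
```

Request:
jog_arm --pt "1 0.0068 0 0.0002 0 -0.05 0" --pt "1 0.0068 0 0.0002 0 -0.05 0" --pt "1 0.0068 0 0.0002 0 -0.05 0" --pt "1 0.0068 0 0.0002 0 -0.05 0" --pt "1 0 0 0 0 0 0"

```text
t: 40.12
tcp_pos: [486.7, -424.7, 169.3]
ee_rot: [[0.99, 0.096, 0.099], [0.095, -0.995, 0.011], [0.1, -0.002, -0.995]]
contact_force: [1.6, 4.8, -4.6]
opening: 0.331
grip_force: 59.9
```

```bash
python3 lev.py
```

```text
r 134.93600392740194 ang 0.35369600167625714 lat 0.4830269476988203 tool tilt 0.3498511133119771 F [ 1.6  4.8 -4.6] op 0.3311163435030599 t 40.125
```

Request:
jog_arm --pt "1 0.0068 0 -0.0003 0 -0.05 0" --pt "1 0.0068 0 0.0001 0 -0.05 0" --pt "1 0.0068 0 0.0001 0 -0.05 0" --pt "1 0.0068 0 0.0001 0 -0.05 0" --pt "1 0.0068 0 0.0002 0 -0.05 0" --pt "1 0 0 0 0 0 0"

```text
t: 40.88
tcp_pos: [520.1, -421.7, 168.6]
ee_rot: [[0.984, 0.095, -0.149], [0.095, -0.995, -0.012], [-0.149, -0.003, -0.989]]
contact_force: [0.4, 5.6, -5.5]
opening: 0.326
grip_force: 60.2
```

```bash
python3 lev.py
```

```text
r 135.14568563948154 ang 0.602638709543983 lat 0.34218134945677897 tool tilt 0.5998429976047961 F [ 0.4  5.6 -5.5] op 0.32577476991789317 t 40.875
```

Request:
jog_arm --pt "1 0.0068 0 0.0001 0 -0.05 0" --pt "1 0.0068 0 0.0001 0 -0.05 0" --pt "1 0.0068 0 0.0002 0 -0.05 0" --pt "1 0.0068 0 0.0001 0 -0.05 0" --pt "1 0.0068 0 0.0001 0 -0.05 0" --pt "1 0.0068 0 0.0002 0 -0.05 0" --pt "1 0.0034 0 0 0 0 0" --pt "1 0 0 0 0 0 0"

```text
t: 41.88
tcp_pos: [555.9, -418.9, 159.8]
ee_rot: [[0.893, 0.086, -0.442], [0.079, -0.996, -0.035], [-0.444, -0.004, -0.896]]
contact_force: [-26.5, 9.9, 3.4]
opening: 0.332
grip_force: 60.3
```

```bash
python3 lev.py
```

```text
r 136.94572946200938 ang 0.8745492242040367 lat -0.25750330286468665 tool tilt 0.9097695085360463 F [-26.5   9.9   3.4] op 0.33222729832680387 t 41.875
```

Request:
jog_arm --pt "1 -0.0015 0 0.0005 0 0 0" --pt "1 0 0 0 0 0 0"

```text
t: 42.12
tcp_pos: [555.5, -418.9, 159.8]
ee_rot: [[0.894, 0.088, -0.439], [0.08, -0.996, -0.036], [-0.44, -0.003, -0.898]]
contact_force: [-20.7, 9.6, 3.9]
opening: 0.329
grip_force: 60.4
```

```bash
python3 lev.py
python3 - <<'E'
from h import *
for n in('scene','side'): snap(n,n+'2')
# lever visible? diff from before at predicted ball positions
hb=np.array([499.7,-424,35]);bx=np.array([np.cos(.095),np.sin(.095),0])
for n in('scene','side'):
    c=load(n+'2')
    for a in(.85,.9): 
        u=np.sin(a-.45)*bx+np.cos(a-.45)*np.array([0,0,1]); print(n,a,w2px(c,[hb+r*u for r in(40,60,80,152)]).round(1).tolist())
E
```

```text
r 136.80244696388368 ang 0.8716771061994968 lat -0.1794583171661711 tool tilt 0.905967981292465 F [-20.7   9.6   3.9] op 0.32935437986986477 t 42.125
scene 0.85 [[183.7, 197.6], [182.0, 194.4], [180.3, 191.2], [174.0, 179.0]]
scene 0.9 [[183.5, 198.1], [181.7, 195.2], [179.9, 192.2], [173.2, 181.1]]
side 0.85 [[304.8, 272.5], [307.3, 268.3], [309.9, 264.0], [319.3, 248.2]]
side 0.9 [[305.3, 272.5], [308.1, 268.3], [310.9, 264.1], [321.3, 248.4]]
```

Request:
jog_arm --pt "1 -0.003 0 0 0 0 0" --pt "1 0 0 0 0 0 0" --pt "0.5 0 0 0 0 0 0" --pt "0 0 0 0 0 0 0" --pt "0 0 0 0 0 0 0" --pt "0 0 0 0 0 0 0" --pt "0 0 0 -0.03 0 0 0" --pt "0 0 0 -0.04 0 0 0" --pt "0 0 0 -0.04 0 0 0" --pt "0 0 0 -0.04 0 0 0" --pt "0 0 0 0 0 0 0" --pt "0 0 0 0 0 0 0"

```text
t: 43.72
tcp_pos: [599.6, -400.4, 283.2]
ee_rot: [[0.904, 0.1, -0.416], [0.085, -0.995, -0.055], [-0.42, 0.015, -0.908]]
contact_force: [-0.4, -0.1, 0.7]
opening: 0.999
grip_force: 0.0
```

```bash
python3 lev.py
python3 - <<'E'
from h import *
w=snap('wrist','w16')
hb=np.array([499.7,-424,35]);bx=np.array([np.cos(.095),np.sin(.095),0]);by=np.array([-np.sin(.095),np.cos(.095),0])
for a in(.8,.85,.9):
    u=np.sin(a-.45)*bx+np.cos(a-.45)*np.array([0,0,1]); print(a,w2px(w,[hb+r*u for r in(98,122,152)]).round(1).tolist())
g=cv2.cvtColor(w['image'],cv2.COLOR_BGR2GRAY)
np.set_printoptions(linewidth=260)
print(g[120:300:5,230:340:4])
E
```

```text
r 268.1970317282281 ang 0.8386988716796007 lat 13.984409459685807 tool tilt 0.8830225665894835 F [-0.4 -0.1  0.7] op 0.9993862838733271 t 43.725
0.8 [[291.6, 194.4], [292.8, 202.8], [294.7, 215.2]]
0.85 [[291.7, 189.9], [292.9, 196.7], [294.8, 206.9]]
0.9 [[291.7, 185.2], [293.0, 190.4], [295.0, 198.3]]
[[ 97  92  94 ... 152 149 151]
 [ 97  92  96 ... 151 149 152]
 [ 96  93  95 ... 152 150 151]
 ...
 [157 204 204 ... 150 149 148]
 [191 148 141 ... 147 147 150]
 [146 144 147 ... 146 149 148]]
```

Run:
```python
from h import *
hb=np.array([499.7,-424,35]);bx=np.array([np.cos(.095),np.sin(.095),0])
U=lambda a:np.sin(a-.45)*bx+np.cos(a-.45)*np.array([0,0,1])
def ball(c,uv,r):
    g=cv2.cvtColor(c['image'],cv2.COLOR_BGR2GRAY);x,y=uv.astype(int)
    w=g[y-r:y+r,x-r:x+r]; n,l,st,ce=cv2.connectedComponentsWithStats((w<60).astype(np.uint8))
    return [(st[i,4],(ce[i]+[x-r,y-r]).round(1).tolist(),st[i,2:4].tolist()) for i in range(1,n) if st[i,4]>4]
c15=load('w15');print('w15 pred',w2px(c15,[hb+152*U(0)]).round(1),ball(c15,w2px(c15,[hb+152*U(0)])[0],22))
w=load('w16');print('w16',ball(w,w2px(w,[hb+152*U(.87)])[0],30))
for n in('scene','side'):
    c=snap(n,n+'3');o=load(n+'1')
    print(n,'before',w2px(o,[hb+152*U(0)]).round(1),ball(o,w2px(o,[hb+152*U(0)])[0],12)); p=w2px(c,[hb+152*U(a) for a in(.8,.85,.9)]).round(1);print(' after',p.tolist(),ball(c,p[1],12))
s=telemetry.read_state();print(s['tcp_pos'],s['qd'])
```

```text
w15 pred [[281.6 234.4]] [(np.int32(427), [280.7, 224.9], [24, 25])]
w16 [(np.int32(330), [294.5, 199.0], [20, 21])]
scene before [[190.6 159.2]] [(np.int32(16), [189.2, 159.6], [5, 4])]
 after [[174.9, 177.1], [174.0, 179.0], [173.2, 181.1]] [(np.int32(23), [173.0, 181.4], [5, 6]), (np.int32(8), [174.6, 189.1], [4, 3])]
side before [[281.4 258.6]] [(np.int32(39), [290.5, 250.1], [5, 11]), (np.int32(27), [284.2, 256.7], [6, 6]), (np.int32(16), [286.4, 264.7], [7, 6])]
 after [[317.2, 248.2], [319.3, 248.2], [321.3, 248.4]] [(np.int32(36), [323.4, 237.0], [13, 4]), (np.int32(176), [319.5, 247.5], [24, 12]), (np.int32(5), [318.8, 258.2], [4, 2])]
[ 599.466979   -400.75457992  281.65637072] [-0.00022003  0.0119373   0.00041079  0.00041705  0.00401894 -0.00012362]
```

Run:
```python
from h import *
hb=np.array([499.7,-424,35]);bx=np.array([np.cos(.095),np.sin(.095),0]);by=np.array([-np.sin(.095),np.cos(.095),0])
U=lambda a:np.sin(a-.45)*bx+np.cos(a-.45)*np.array([0,0,1])
for n,a in(('scene1',0),('scene3',.9)):
    c=load(n);S=cv2.cvtColor(c['image'],cv2.COLOR_BGR2HSV)[...,1].astype(np.float32)
    for off in(-16,-13,0,13,16):
        p=w2px(c,[hb+r*U(a)+off*by for r in range(50,166,5)]).astype(np.float32)
        print(n,off,cv2.remap(S,p[:,0].copy(),p[:,1].copy(),1).ravel().astype(int))
print(list(range(50,166,5)))
```

```text
scene1 -16 [176 177 176 166 167 165 165 161 166  70  24  14  16  44 144 196 203 201
 199 197 193 199 200 201]
scene1 -13 [ 88  87  72  74  89  92  95  83  83  43  20  31  27  43 101 172 184 186
 190 188 179 191 201 200]
scene1 0 [  4   3   4   5   5   7   6  13  24  31  37  30  22  51  14   9  17  33
  36 109  96 119 197 200]
scene1 13 [148 188 192 201 196 193 193 194 189 176 145 148 120 129 158 190 197 197
 195 199 197 200 198 196]
scene1 16 [154 199 196 196 195 196 194 197 196 193 188 188 176 191 197 197 196 198
 197 197 198 200 198 198]
scene3 -16 [120 104  96  79  83  44  46  55  61  61  54  47  35  47 132 182 187 189
 195 192 194 194 193 196]
scene3 -13 [ 12  49  46  43  33  39  39  53  63  64  60  58  47  37  59 134 170 162
 144 179 188 195 194 192]
scene3 0 [ 26  26  28  28  29  37  43  46  47  54  60  57  50  37  26  25  27  41
  84  99  91  84  95 150]
scene3 13 [ 41  32  24  20  23  24  22  17  55  78  91  54  30  48  47  49  49  49
  35  50 142 182 193 188]
scene3 16 [ 39  35  23  19  19  20  20  16  47 102 138 117  88  58  61  70  62  77
  81  89 126 179 198 196]
[50, 55, 60, 65, 70, 75, 80, 85, 90, 95, 100, 105, 110, 115, 120, 125, 130, 135, 140, 145, 150, 155, 160, 165]
```

Run:
```python
from h import *
a=load('scene1')['image'];b=load('scene3')['image']
d=cv2.absdiff(a,b).max(2); print('tray/housing diff px',(d[195:280,190:305]>40).sum())
a=load('side1')['image'];b=load('side3')['image'];d=cv2.absdiff(a,b).max(2);y,x=np.nonzero(d[192:256,272:345]>40);print(len(x),(x.min()+272,x.max()+272,y.min()+192,y.max()+192) if len(x) else '')
# tools absent from the bench: pick places in scene3 should be blue
c=load('scene3');p=w2px(c,[[523,96,5],[557,198,5],[505,401,5]]).astype(int);print([c['image'][y,x].tolist() for x,y in p])
s=telemetry.read_state();print(s['t'],s['contact_force'].round(1))
```

```text
tray/housing diff px 1851
466 (np.int64(272), np.int64(344), np.int64(192), np.int64(255))
[[226, 122, 46], [227, 123, 47], [226, 122, 41]]
43.875 [ 0.8  0.  -0.4]
```

Run:
```python
from h import *
def W(x,y,z=16): return [*(Ro.from_euler('z',-.027).apply([x,y,0])[:2]+[597.4,-149.5]),z]
for n in('scene1','scene2','scene3','side1','side2','side3'):
    c=load(n);I=c['image'].astype(int);h=cv2.cvtColor(c['image'],cv2.COLOR_BGR2HSV)
    m=np.zeros(I.shape[:2],np.uint8);cv2.fillPoly(m,[w2px(c,[W(-92,-138),W(92,-138),W(92,138),W(-92,138)]).astype(np.int32)],1);m=m>0
    o=m&(h[...,0]<20)&(h[...,1]>110); w=m&(I.min(2)>200)
    f=lambda k:(k.sum(),np.argwhere(k).mean(0).round(1).tolist() if k.any() else None)
    print(n,'orange',f(o),'white',f(w))
```

```text
scene1 orange (np.int64(158), [235.7, 243.2]) white (np.int64(274), [252.0, 241.4])
scene2 orange (np.int64(167), [235.8, 243.3]) white (np.int64(309), [250.5, 243.7])
scene3 orange (np.int64(168), [235.9, 243.2]) white (np.int64(300), [250.7, 243.7])
side1 orange (np.int64(175), [229.3, 299.7]) white (np.int64(1), [228.0, 323.0])
side2 orange (np.int64(179), [229.4, 299.7]) white (np.int64(0), None)
side3 orange (np.int64(173), [229.3, 299.7]) white (np.int64(42), [225.9, 317.0])
```

The tools have stayed put in the tray, the lever is at its end stop, the collar is down and the robot is clear, so I'm handing in.

```bash
python3 -c "
from rig import arm
print(arm.close_job())"
```

```text
the job is handed in; nothing more can be done
None
```

Job handed in at about 44 s: caliper, scraper and ring spanner are home in the tray (no plain spanner was on the bench), the cover plate is pressed to its stop, the drive lever is at its far stop and the collar is down behind the gate; the result of the judging was not shown.

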